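# Load the mixie with dried turmeric and pulse it

## Task

Take the lid off the mixie's jar, put all the dried turmeric fingers from the chopping board into the jar, and set the lid back so that it sits fully home. Then, with the lid on, give at least two full pulses: each time turn the pulse knob anticlockwise right to its stop, hold it there for about half a second, and let go of it so that it springs back by itself. Never work the knob while the lid is off, and leave the mug and the lunch box where they are.

Things in the scene. Friction and masses are not known exactly. Their poses are not given: they have to be found in the camera images.
- mixie: mixie (mixer grinder), fixed: white housing 190 mm wide (y), from 165 mm in front (-x, sloping deck with the knob) to 105 mm behind; top 105 mm high, grey jar seat 148 mm across up to 115 mm. Round steel jar locked on it, 114 mm across at the rim, 227 mm above the counter; jar handle behind (+x), to 101 mm from the jar's axis. Origin on the counter below the jar's axis, z up
- jar_mouth (a point): centre of the jar's open mouth, level with its rim, 227 mm above the counter; inside diameter 107 mm at the rim, 95 mm at the floor; z up
- jar_floor (a point): centre of the jar's inner floor, 106 mm below the rim; z up
- pulse_knob (a joint): angle of the pulse knob (rad): 0 at rest, grows anticlockwise as seen from above along its axis, stop at 1.05. A spring turns it back (0.025 N m at rest, 0.13 N m at the stop) in about 0.2 s when it is let go
- knob_grip (a point): on the pulse knob's axis, 29 mm above the deck: the TCP goes here to grip it. z is the axis, leaning 0.35 rad from vertical to the mixie's front. Grip: black bar 46 mm long along the point's x, 14 mm thick along its y, 6 to 36 mm above the deck, on a skirt 48 mm across, 6 mm high. The point turns with the knob; at rest its x runs front to back
- lid: round jar lid, 0.13 kg: tapered rubber plug 92 mm across at its underside, 101 mm under the flange (16 mm deep); steel flange 118 mm across, 5 mm thick; shallow dome; upright black cylinder handle 34 mm across, 34 to 64 mm above the underside. Starts in the jar's mouth, flange on the rim. Stands on its plug when set down. Origin: centre of the plug's underside, z up
- lid_seat (a point): centre of the lid's flange underside, 16 mm above the lid's origin; it lies at jar_mouth when the lid is home
- board: wooden chopping board fixed on the counter, 260 mm (x) by 210 mm (y), 15 mm thick; origin at the centre of its underside
- turmeric0: dried turmeric finger: slightly bent brown-yellow root 67 mm long (x) and 17 mm thick, lying on the board; origin at the middle of its underside as it lies at the start (8.5 mm from its centre line). Two to four of the four fingers are present
- turmeric1: dried turmeric finger, the same as turmeric0
- turmeric2: dried turmeric finger, the same as turmeric0
- turmeric3: dried turmeric finger, the same as turmeric0
- mug: orange mug, 82 mm across, 95 mm high, its handle reaching at most 85 mm from its axis; bystander; origin at the centre of its underside
- lunch_box: round steel lunch box with a snap lid, 136 mm across, 75 mm high; bystander; origin at the centre of its underside

How it is judged:
By the outcome, as a careful person would: the job done as asked, in the order asked, and still so for the second after the job is handed in, with the robot touching nothing.
Of turmeric0, turmeric1, turmeric2, turmeric3 only 2 to 4 are there at a start; the rules pass over those that are not, and their reading is None.
At some moment in a run one of turmeric0, turmeric1, turmeric2, turmeric3 may be knocked a few centimetres aside while the robot is not near it.
Once in a run the grip may slacken for a moment while it holds something.
It also fails if it takes over 210 s, if anything falls off the work surface, if the arm or the gripper's body presses on something with over 40 N, if the wrist force passes 120 N, or if a joint passes its speed limit or range.

## Robot

A 6-joint arm with a two-finger parallel gripper is mounted at the origin on the work surface. World frame = base frame: x ahead of the robot, y to its left, z up, the work surface at z = 0. Lengths are in m, angles in rad, forces in N, time in s.
With the tool pointing down it reaches from about 0.375 to 0.975 m from the base axis. Payload 3.8 kg.
Tool frame: the origin (TCP) lies between the finger pads, 19 mm behind the fingertips; this is the grasp point; x points along the fingers, y is the direction in which the jaws open and shut, and the axes are right-handed (so a half turn about x gives the same grasp; the last joint's range is limited). The gripper opens to 85 mm and grips with 20 to 120 N. Pads are 22 mm wide; open, the fingers measure 114 mm over their backs; the gripper's body (76 mm by 85 mm) begins 54 mm behind the grasp point. The pads swing forward as they close: fully open they stand 13 mm farther back than shut.
Start: joints at [1.166, 0.264, 1.604, -0, 1.274, -0.037], TCP at [0.243, 0.63, 0.25] pointing down, gripper open.
Joint ranges: [-2.63, 2.63], [-0.94, 2.18], [0.31, 2.57], [-1.31, 4.45], [0, 2.66], [-2.55, 2.55]. Speed limits (rad/s): [2.57, 2.57, 3.14, 3.14, 3.14, 3.14].

## Interface

Orientations are given as a rotation vector (axis times angle).
In Python, from workcell import read_state, read_camera, get_calibration, finish_job gives the robot as it stands. The module is installed in compiled form; this text tells all that it offers.
- The arm moves only by the shell command python3 -m creep 'ROWS' [FORCE]. ROWS is JSON, a list of rows, each a list of 3 entries, a list of its own where there are three numbers: the closure in counts, from 0 (fully open) to 255 (shut), then the shift along the world's x, y, z in mm, then the turn about the world's z in rad. In form: [[hand, [tx, ty, tz], spin], ...]. A call has exactly 8 rows; each row shifts and turns the commanded pose from where the row before left it; what a row does not reach is not made up. A row lasts 1/12 s, in which the tool goes at most 41.7 mm and 7.16 degrees, less where a joint would pass 70% of its speed; a pose out of reach is approached as far as the arm can. A call is refused whole if a number of a shift passes 41.7 or a number of a turn 0.125, either way. A call with a gripper value outside its range is refused whole. The fingers move at their own pace and stop on an object; FORCE is the grip in N (left out, the last holds). Time passes only in rows, so rows that do not move let the fingers close, or fill a call up. It gives the time, the measured TCP pose, the force and the opening at its end, in the units of the state.
- read_state(): the state, without advancing time (a new reading comes with each control period).
- read_camera(name): name is "scene" or "top" or "wrist"; returns (picture, depth): 480x640x3 uint8, blue, green, red; 480x640 float32, m along the optical axis (not along the pixel's ray), 0 where there is no reading.
- get_calibration(name): a dict with "K" (3x3 intrinsics, pixels), "k1" (the pictures are not rectified: a ray, as slopes to the right and down, at radius r is drawn at 1 + k1 r^2 times it, then the intrinsics apply), "eye" and "orientation" of the camera in the world. Camera axes: x right, y down, z forward; pixel columns grow to the right and rows downward; lengths in m; the calibration is good to about 2 mm. A picture is of the moment at which its call begins: read the wrist's pose just before it. get_calibration takes no time and is no camera call; for the wrist camera it gives the pose at the moment of the call.
- finish_job(): hands the job in, once; it reports no verdict.
The state is a dict: "time": time; "q": joint angles; "joint_vel": joint speeds; "joint_torque": joint torques, N m; "tool_pos": TCP position; "tcp_rot": TCP orientation; "wrist_force": force on the tool from outside, world axes, zero at the start; "torque": the same for the moment, N m; "width": opening from 0.0 (shut) to 1.0 (fully open).
Only numpy, scipy, OpenCV 4.12 (cv2) and the standard library are available. Lean on these libraries where they do the work, as an engineer would, in place of code of your own. Each camera call takes 0.05 s, during which the arm holds its last target.

## Working session

There is one attempt and no reset: what is moved stays moved. The work goes in short steps, Python scripts to look and compute and a shell command to move; the robot and the scene stay as the last step left them, time stands still between calls to the robot, and variables do not carry over. Pictures are saved under pics/ and viewed, and the job is handed in when it is done.

```bash
mkdir -p pics; ls
cat > h.py <<'E'
import numpy as np,cv2
from workcell import *
from scipy.spatial.transform import Rotation as R
def Rm(o):
    o=np.array(o,float)
    return o if o.shape==(3,3) else R.from_rotvec(o).as_matrix()
def pts(name,save=None):
    c=get_calibration(name); im,d=read_camera(name)
    if save: cv2.imwrite('pics/'+save+'.png',im)
    K=np.array(c['K'],float); k1=c['k1']
    v,u=np.mgrid[0:480,0:640]
    x=(u-K[0,2])/K[0,0]; y=(v-K[1,2])/K[1,1]
    rd=np.hypot(x,y); r=rd.copy()
    for _ in range(15): r=rd/(1+k1*r*r)
    s=np.where(rd>0,r/np.maximum(rd,1e-9),1)
    P=np.stack([x*s*d,y*s*d,d],-1)
    W=P@Rm(c['orientation']).T+np.array(c['eye'])
    W[d<=0]=np.nan
    return im,d,W,c
def st():
    s=read_state()
    print('t',round(s['time'],2),'pos',np.round(s['tool_pos'],4),'rot',np.round(s['tcp_rot'],3),'F',np.round(s['wrist_force'],1),'w',round(s['width'],3),'q',np.round(s['q'],3))
    return s
E
python3 - <<'E'
from h import *
st()
for n in ['scene','top','wrist']:
    im,d,W,c=pts(n,n+'0'); np.save(n+'0.npy',W)
    print(n,c)
E
```

```text
pics
t 0.0 pos [0.2424 0.6292 0.2486] rot [ 0.287  1.552 -0.29 ] F [ 0.3  0.4 -0.2] w 0.999 q [ 1.166  0.265  1.605 -0.     1.274 -0.037]
scene {'K': array([[447.02789326,   0.        , 322.16442571],
       [  0.        , 447.02789326, 244.45370389],
       [  0.        ,   0.        ,   1.        ]]), 'k1': -0.04741945792576066, 'eye': array([1.20628787, 0.63343426, 1.06907547]), 'orientation': array([-1.01372964, -2.44937147,  1.03307029])}
top {'K': array([[532.93019721,   0.        , 322.32198517],
       [  0.        , 532.93019721, 240.72595277],
       [  0.        ,   0.        ,   1.        ]]), 'k1': 0.015802886788264633, 'eye': array([ 0.43364041, -0.01223072,  1.6016038 ]), 'orientation': array([-2.17875528,  2.20869734, -0.08121812])}
wrist {'K': array([[380.61861372,   0.        , 321.78948638],
       [  0.        , 380.61861372, 233.85689894],
       [  0.        ,   0.        ,   1.        ]]), 'k1': -0.08045543759748261, 'eye': array([0.16755423, 0.65954373, 0.37426829]), 'orientation': array([2.3602611 , 1.62169556, 0.26032072])}
```

View pics/top0.png

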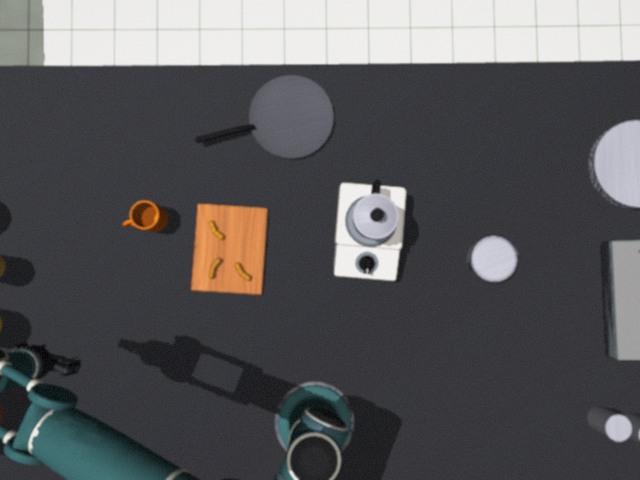

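View pics/scene0.png

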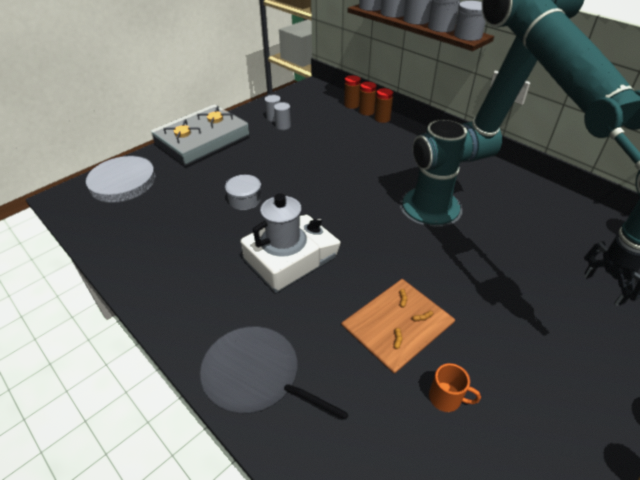

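```bash
cat > meas.py <<'E'
from h import *
def turm(im,W,box=(190,300,190,272)):
    hsv=cv2.cvtColor(im,cv2.COLOR_BGR2HSV)
    return hsv
E
python3 - <<'E'
from h import *
im=cv2.imread('pics/top0.png');W=np.load('top0.npy')
hsv=cv2.cvtColor(im,cv2.COLOR_BGR2HSV)
for p in [(240,210),(272,244),(268,215),(230,216)]: print(p,hsv[p],im[p],W[p].round(3))
# lid handle: z>0.255 near (377,215)
def reg(m,n): 
    q=W[m]; print(n,m.sum(),q.mean(0).round(4),np.median(q,0).round(4),'min',q.min(0).round(4),'max',q.max(0).round(4))
z=W[...,2]; x=W[...,0];y=W[...,1]
roi=np.zeros(z.shape,bool); roi[170:290,325:415]=1
reg(roi&(z>0.262),'handle'); reg(roi&(z>0.225)&(z<0.25),'flange')
h=roi&(z>0.098)&(z<0.108)
reg(h,'housing top'); 
pp=W[h][:,:2].astype(np.float32); print(cv2.minAreaRect(pp))
hs=roi&(z>0.02); pp=W[hs][:,:2].astype(np.float32); 
for r in range(245,285,4): print(r,[ (round(float(z[r,c]),3)) for c in range(330,410,5)])
E
python3 -c "
import cv2
im=cv2.imread('pics/top0.png')
cv2.imwrite('pics/z1.png',cv2.resize(im[170:300,180:420],None,fx=3.3,fy=3.3,interpolation=cv2.INTER_CUBIC))"
```

```text
(240, 210) [ 13 162 226] [ 82 144 226] [0.541 0.304 0.019]
(272, 244) [ 17 199 142] [ 31  94 142] [0.445 0.202 0.032]
(268, 215) [ 16 182 118] [ 34  78 118] [0.458 0.289 0.023]
(230, 216) [ 18 211 155] [ 27 105 155] [0.57  0.285 0.028]
handle 143 [ 0.584  -0.1646  0.275 ] [ 0.5839 -0.1642  0.2746] min [ 0.5684 -0.182   0.2647] max [ 0.5995 -0.1491  0.2824]
flange 1442 [ 0.5836 -0.1645  0.2378] [ 0.5823 -0.1635  0.2374] min [ 0.5259 -0.224   0.2251] max [ 0.644  -0.1066  0.2498]
housing top 1500 [ 0.6017 -0.1619  0.1038] [ 0.6135 -0.1457  0.1041] min [ 0.4369 -0.2651  0.098 ] max [ 0.6932 -0.0667  0.108 ]
((0.5627386569976807, -0.16260208189487457), (0.18760047852993011, 0.2519899904727936), 84.56756591796875)
245 [0.003, 0.033, 0.098, 0.095, 0.094, 0.099, 0.099, 0.104, 0.111, 0.11, 0.1, 0.104, 0.107, 0.11, 0.101, -0.004]
249 [-0.003, 0.033, 0.092, 0.093, 0.094, 0.088, 0.093, 0.096, 0.095, 0.097, 0.099, 0.097, 0.101, 0.098, -0.002, -0.001]
253 [-0.004, 0.035, 0.083, 0.084, 0.086, 0.087, 0.091, 0.091, 0.093, 0.09, 0.088, 0.09, 0.094, 0.094, -0.0, -0.005]
257 [0.001, 0.052, 0.087, 0.078, 0.088, 0.088, 0.086, 0.096, 0.099, 0.085, 0.089, 0.091, 0.088, 0.086, -0.004, 0.004]
261 [0.001, 0.073, 0.079, 0.08, 0.082, 0.078, 0.09, 0.11, 0.119, 0.082, 0.081, 0.087, 0.083, 0.08, 0.007, 0.003]
265 [-0.004, 0.074, 0.072, 0.082, 0.072, 0.081, 0.08, 0.116, 0.083, 0.075, 0.08, 0.076, 0.084, 0.08, 0.002, 0.0]
269 [0.004, 0.063, 0.072, 0.064, 0.063, 0.076, 0.069, 0.111, 0.081, 0.075, 0.076, 0.071, 0.072, 0.078, 0.008, 0.009]
273 [-0.002, 0.061, 0.066, 0.069, 0.062, 0.062, 0.069, 0.108, 0.072, 0.071, 0.072, 0.074, 0.068, 0.068, -0.003, -0.007]
277 [-0.0, -0.003, 0.005, 0.002, 0.004, 0.002, 0.061, 0.059, 0.063, 0.066, 0.064, 0.069, 0.067, 0.065, -0.009, -0.001]
281 [0.001, 0.002, -0.0, -0.003, 0.006, 0.002, -0.002, -0.0, -0.001, -0.005, -0.004, 0.003, 0.003, -0.003, 0.001, 0.004]
```

View pics/z1.png

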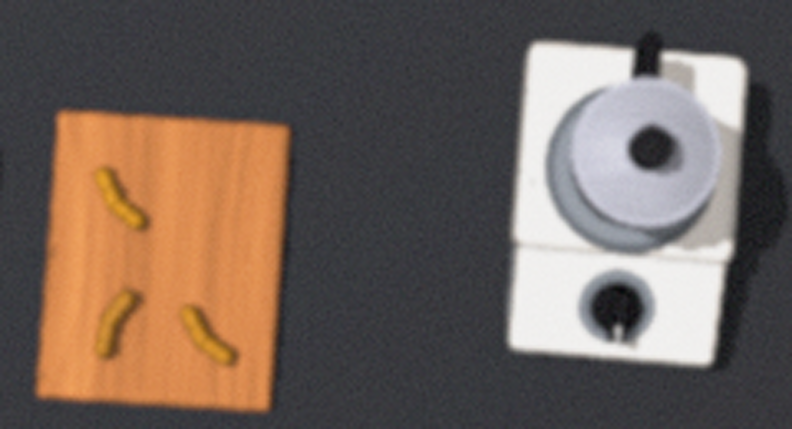

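Run:
```python
from h import *
s=st(); M=Rm(s['tcp_rot']); print(M.round(3))
c=get_calibration('wrist'); print('cam in tool',M.T@(c['eye']-s['tool_pos']))
im=cv2.imread('pics/top0.png');W=np.load('top0.npy')
c=get_calibration('top');K=c['K'];Rt=Rm(c['orientation']);eye=c['eye']
def ray(u,v,zp):
    x=(u-K[0,2])/K[0,0]; y=(v-K[1,2])/K[1,1]; rd=np.hypot(x,y); r=rd
    for _ in range(10): r=rd/(1+c['k1']*r*r)
    d=Rt@np.array([x*r/rd,y*r/rd,1]); t=(zp-eye[2])/d[2]; return (eye+t*d)[:2]
f=lambda X,Y:(180+X/3.3,170+Y/3.3)
print('corners housing top bl, br', ray(*f(527,44),.105).round(3),ray(*f(747,59),.105).round(3))
print('deck edge', ray(*f(512,243),.105).round(3),ray(*f(730,262),.105).round(3))
print('knob skirt c',ray(*f(617,306),.08).round(4))
print('lunch',ray(494,259,.075).round(3),'mug',ray(148,215,.095).round(3))
print('board',[ray(*f(*p),.015).round(3) for p in [(57,110),(290,125),(270,412),(38,397)]])
# white housing top fit
hsv=cv2.cvtColor(im,cv2.COLOR_BGR2HSV)
t=((hsv[...,0]>=14)&(hsv[...,0]<=24)&(hsv[...,2]<190)&(hsv[...,1]>165)).astype(np.uint8)
t[:200]=0;t[298:]=0;t[:,:192]=0;t[:,270:]=0
n,l,S,C=cv2.connectedComponentsWithStats(t)
for i in range(1,n):
    if S[i,4]<30: continue
    v,u=np.nonzero(l==i)
    P=np.array([ray(a,b,.024) for a,b in zip(u,v)]); m=P.mean(0)
    w,V=np.linalg.eigh(np.cov((P-m).T)); a=V[:,1]; pr=(P-m)@a
    print(S[i],'c',m.round(4),'ang',np.arctan2(a[1],a[0]).round(3),'len',np.ptp(pr).round(3),'wid',np.ptp((P-m)@V[:,0]).round(3))
```

```text
t 0.15 pos [0.2425 0.6293 0.2489] rot [ 0.287  1.552 -0.29 ] F [-0.5  0.5  0.4] w 0.997 q [ 1.166  0.265  1.605 -0.     1.274 -0.037]
[[-0.001  0.36   0.933]
 [-0.002  0.933 -0.36 ]
 [-1.    -0.002 -0.   ]]
cam in tool [-0.12551461  0.00105746 -0.08079709]
corners housing top bl, br [ 0.692 -0.08 ] [ 0.676 -0.268]
deck edge [ 0.521 -0.064] [ 0.502 -0.25 ]
knob skirt c [ 0.4663 -0.1549]
lunch [ 0.472 -0.52 ] mug [0.609 0.464]
board [array([0.652, 0.343]), array([0.636, 0.133]), array([0.377, 0.152]), array([0.393, 0.36 ])]
[211 220  14  20  58] c [0.5699 0.281 ] ang -2.561 len 0.065 wid 0.015
[210 257  12  22  71] c [0.4604 0.2873] ang 2.734 len 0.067 wid 0.016
[237 262  15  19  58] c [0.4471 0.2034] ang -2.485 len 0.066 wid 0.012
```

```bash
python3 -m creep '[[0,[14.2,-33,5],0],[0,[14.2,-33,5],0],[0,[14.2,-33,5],0],[0,[14.2,-33,5],0],[0,[14.2,-33,5],0],[0,[14.2,-33,5],0],[0,[14.2,-33,5],0],[0,[14.2,-33,5],0]]' 60
```

```text
time: 0.82
tool_pos: [0.3564, 0.3641, 0.2899]
tcp_rot: [0.288, 1.552, -0.288]
wrist_force: [1.1, -0.0, 1.2]
width: 0.998
```

```bash
python3 -m creep '[[0,[14.2,-33,5],0],[0,[14.2,-33,5],0],[0,[14.2,-33,5],0],[0,[14.2,-33,5],0],[0,[14.2,-33,5],0],[0,[14.2,-33,5],0],[0,[14.2,-33,5],0],[0,[14.2,-33,5],0]]'
```

```text
time: 1.48
tool_pos: [0.47, 0.1001, 0.3301]
tcp_rot: [0.289, 1.551, -0.288]
wrist_force: [0.3, 0.1, 0.3]
width: 1.001
```

```bash
python3 -m creep '[[0,[14.2,-33,5],0],[0,[14.2,-33,5],0],[0,[14.2,-33,5],0],[0,[14.2,-33,5],0],[0,[14.2,-33,5],0],[0,[14.2,-33,5],0],[0,[0,0,0],0],[0,[0,0,0],0]]'
python3 - <<'E'
from h import *
st(); im,d,W,c=pts('wrist','w1'); np.save('w1.npy',W)
E
```

```text
time: 2.15
tool_pos: [0.5554, -0.0979, 0.3595]
tcp_rot: [0.291, 1.552, -0.291]
wrist_force: [0.2, 0.3, 0.2]
width: 1.004
t 2.15 pos [ 0.5554 -0.0979  0.3595] rot [ 0.291  1.552 -0.291] F [0.2 0.3 0.2] w 1.004 q [-0.219  0.005  1.697  0.     1.441 -1.418]
```

View pics/w1.png

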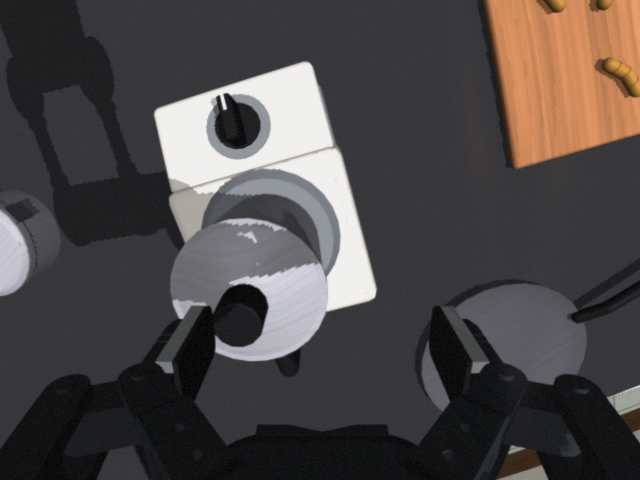

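Run:
```python
from h import *
im=cv2.imread('pics/w1.png');W=np.load('w1.npy');z=W[...,2]
def roi(a,b,c,d):
    m=np.zeros(z.shape,bool); m[a:b,c:d]=1; return m
g=im.max(2)
m=roi(275,350,210,275)&(z>0.268)&(g<60); q=W[m]; print('handle',m.sum(),q.mean(0).round(4),np.median(q,0).round(4),q.min(0).round(4),q.max(0).round(4))
# flange ring: fit circle to z in .228-.24 outer boundary
m=roi(215,365,165,330)&(z>.226)&(z<.26); q=W[m][:,:2].astype(np.float32); print('flange encl',cv2.minEnclosingCircle(q), q.mean(0))
# knob bar
m=roi(85,150,205,265)&(g<70); q=W[m]; qz=q[:,2]; print('knob dark',len(q),np.nanmedian(q,0).round(4))
t=q[qz>0.1]; print('bar top',len(t),t.mean(0).round(4),t.min(0).round(4),t.max(0).round(4)); 
P=t[:,:2]-t[:,:2].mean(0); w,V=np.linalg.eigh(P.T@P); print('dir',V[:,1])
# skirt grey
# deck plane fit from white pixels
m=roi(70,185,160,330)&(g>200)&(z>.05)&(z<.103); q=W[m]; 
A=np.c_[q[:,:2],np.ones(len(q))]
for _ in range(4):
    co=np.linalg.lstsq(A,q[:,2],rcond=None)[0]; r=q[:,2]-A@co; k=abs(r)<.008; A=A[k];q=q[k]
print('deck plane',co.round(4),len(q),'grad ang',np.arctan2(co[1],co[0]),np.hypot(co[0],co[1]), 'at knob',np.array([.466,-.155,1])@co)
# skirt grey pixels ellipse
hsv=cv2.cvtColor(im,cv2.COLOR_BGR2HSV); print(im[140,262],im[150,250],im[110,262])
m=(roi(88,165,195,280)&(g<165)).astype(np.uint8); n,l,S,C=cv2.connectedComponentsWithStats(m); i=1+np.argmax(S[1:,4]); q=W[l==i]; print(S[i]); print('skirt encl',cv2.minEnclosingCircle(q[(q[:,2]<.1)][:,:2].astype(np.float32)))
```

```text
handle 2172 [ 0.5772 -0.1612  0.2824] [ 0.5789 -0.1621  0.2767] [ 0.5328 -0.1814  0.268 ] [ 0.5978 -0.1338  0.3629]
flange encl ((0.5834572315216064, -0.16594336926937103), 0.0599837526679039) [ 0.5730184  -0.15557007]
knob dark 1800 [ 0.4628 -0.1488  0.0944]
bar top 797 [ 0.4606 -0.1522  0.114 ] [ 0.4338 -0.1624  0.1   ] [ 0.4833 -0.1445  0.1236]
dir [-0.99408581  0.10859747]
deck plane [ 0.3674 -0.0381 -0.0954] 10585 grad ang -0.10322382069893836 0.36936539997323803 at knob 0.08168571493204223
[157 150 143] [157 149 144] [156 149 143]
[ 207   93   63   66 3196]
skirt encl ((0.4625472128391266, -0.1540280431509018), 0.034376855939626694)
```

```bash
python3 -m creep '[[0,[9.4,-22.3,0],0],[0,[9.4,-22.3,0],0],[0,[9.3,-22.3,0],0],[0,[0,0,-20],0],[0,[0,0,-25],0],[0,[0,0,-25],0],[0,[0,0,-23],0],[0,[0,0,0],0]]' 60
python3 - <<'E'
from h import *
st(); im,d,W,c=pts('wrist','w2'); np.save('w2.npy',W)
E
```

```text
time: 2.87
tool_pos: [0.5796, -0.1603, 0.2606]
tcp_rot: [0.289, 1.562, -0.286]
wrist_force: [-0.4, -0.4, -1.7]
width: 1.002
t 2.87 pos [ 0.5796 -0.1603  0.2606] rot [ 0.289  1.562 -0.286] F [-0.4 -0.4 -1.7] w 1.002 q [-0.311  0.126  1.748  0.     1.279 -1.516]
```

View pics/w2.png

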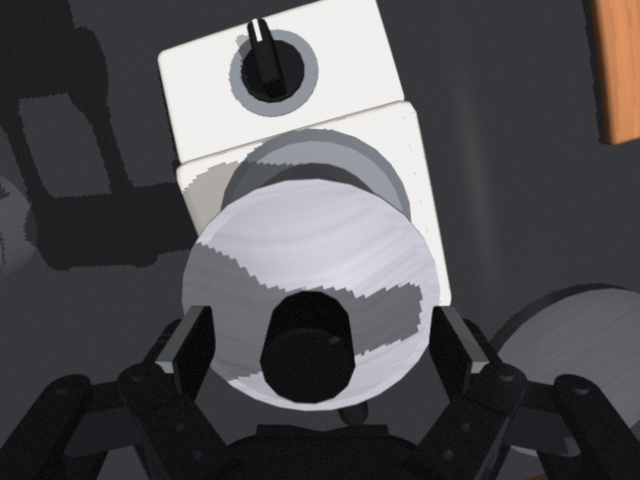

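```bash
python3 -m creep '[[0,[0,0,0],0],[0,[0,0,0],0],[0,[0,0,0],0],[0,[0,0,0],0],[0,[0,0,0],0],[0,[0,0,0],0],[0,[0,0,0],0],[0,[0,0,0],0]]' 60
python3 - <<'E'
from h import *
st()
W=np.load('w2.npy');im=cv2.imread('pics/w2.png');z=W[...,2];g=im.max(2)
m=np.zeros(z.shape,bool); m[330:400,260:356]=1; m&=(z>.268)&(g<70)&(z<.29); q=W[m]; print(len(q),q.mean(0),q.min(0),q.max(0), cv2.minEnclosingCircle(q[:,:2].astype(np.float32)))
E
```

```text
time: 3.58
tool_pos: [0.5832, -0.1631, 0.2671]
tcp_rot: [0.289, 1.551, -0.289]
wrist_force: [-0.3, -0.4, 0.3]
width: 1.002
t 3.58 pos [ 0.5832 -0.1631  0.2671] rot [ 0.289  1.551 -0.289] F [-0.3 -0.4  0.3] w 1.002 q [-0.314  0.123  1.738  0.     1.28  -1.517]
5755 [ 0.58099541 -0.16499783  0.2764754 ] [ 0.56580545 -0.18189345  0.26802076] [ 0.59899007 -0.14867882  0.27884553] ((0.5823943018913269, -0.16561518609523773), 0.01705019176006317)
```

```bash
python3 -m creep '[[0,[-1,-2.5,-2],0],[60,[0,0,0],0],[255,[0,0,0],0],[255,[0,0,0],0],[255,[0,0,0],0],[255,[0,0,0],0],[255,[0,0,0],0],[255,[0,0,0],0]]' 60
python3 -m creep '[[255,[0,0,0],0],[255,[0,0,0],0],[255,[0,0,5],0],[255,[0,0,5],0],[255,[0,0,5],0],[255,[0,0,5],0],[255,[0,0,5],0],[255,[0,0,5],0]]' 60
```

```text
time: 4.25
tool_pos: [0.5824, -0.1656, 0.2652]
tcp_rot: [0.288, 1.551, -0.289]
wrist_force: [-0.2, -0.1, 1.1]
width: 0.382
time: 4.92
tool_pos: [0.5822, -0.1656, 0.2956]
tcp_rot: [0.289, 1.551, -0.289]
wrist_force: [0.4, 0.6, -1.8]
width: 0.381
```

```bash
python3 -m creep '[[255,[0,0,10],0],[255,[-4,20,0],0],[255,[-5,30,0],0],[255,[-5,32,0],0],[255,[-5,35,0],0],[255,[-5,35,0],0],[255,[-4,30,0],0],[255,[-4,20,0],0]]' 60
python3 - <<'E'
from h import *
st(); im,d,W,c=pts('wrist','w3')
E
```

```text
time: 5.58
tool_pos: [0.5498, 0.0391, 0.306]
tcp_rot: [0.289, 1.551, -0.286]
wrist_force: [0.2, -0.0, -1.1]
width: 0.378
t 5.58 pos [0.5498 0.0391 0.306 ] rot [ 0.289  1.551 -0.286] F [ 0.2 -0.  -1.1] w 0.378 q [ 2.500e-02 -2.000e-03  1.800e+00  1.000e-03  1.343e+00 -1.179e+00]
```

View pics/w3.png

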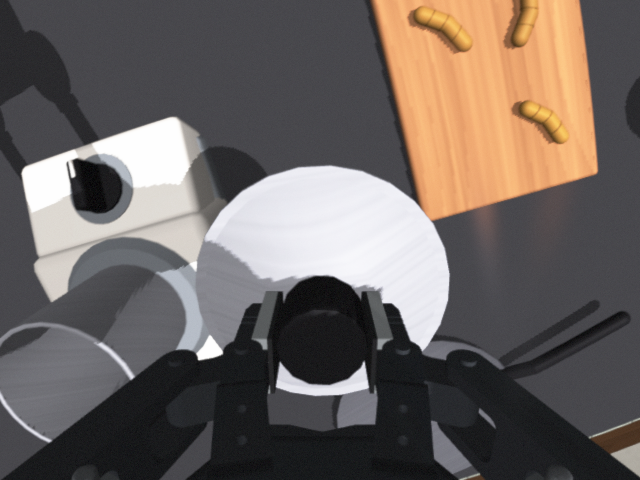

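```bash
python3 -m creep '[[255,[0,0,-20],0],[255,[0,0,-35],0],[255,[0,0,-38],0],[255,[0,0,-38],0],[255,[0,0,-38],0],[255,[0,0,-30],0],[255,[0,0,-20],0],[255,[0,0,-10],0]]' 60
python3 -m creep '[[255,[0,0,-8],0],[255,[0,0,-4],0],[255,[0,0,-3],0],[255,[0,0,-2],0],[255,[0,0,-2],0],[255,[0,0,-1],0],[255,[0,0,0],0],[255,[0,0,0],0]]' 60
```

```text
time: 6.3
tool_pos: [0.5479, 0.0362, 0.0729]
tcp_rot: [0.288, 1.557, -0.29]
wrist_force: [-0.6, -0.3, -1.6]
width: 0.382
time: 6.97
tool_pos: [0.5505, 0.0365, 0.0565]
tcp_rot: [0.289, 1.551, -0.288]
wrist_force: [0.3, -0.3, -1.3]
width: 0.381
```

```bash
python3 -m creep '[[255,[0,0,-2],0],[255,[0,0,-1],0],[255,[0,0,0],0],[0,[0,0,0],0],[0,[0,0,0],0],[0,[0,0,0],0],[0,[0,0,0],0],[0,[0,0,0],0]]' 60
python3 -m creep '[[0,[0,0,20],0],[0,[0,0,35],0],[0,[0,0,35],0],[0,[0,0,35],0],[0,[0,0,35],0],[0,[0,0,20],0],[0,[0,0,0],0],[0,[0,0,0],0]]' 40
python3 - <<'E'
from h import *
st(); im,d,W,c=pts('wrist','w4');np.save('w4.npy',W)
E
```

```text
time: 7.63
tool_pos: [0.5502, 0.0365, 0.0529]
tcp_rot: [0.289, 1.552, -0.289]
wrist_force: [0.1, 0.6, -0.4]
width: 1.001
time: 8.3
tool_pos: [0.5513, 0.0365, 0.2349]
tcp_rot: [0.289, 1.548, -0.288]
wrist_force: [0.9, -0.7, -0.5]
width: 1.001
t 8.3 pos [0.5513 0.0365 0.2349] rot [ 0.289  1.548 -0.288] F [ 0.9 -0.7 -0.5] w 1.001 q [ 0.021  0.041  1.888  0.     1.209 -1.182]
```

View pics/w4.png

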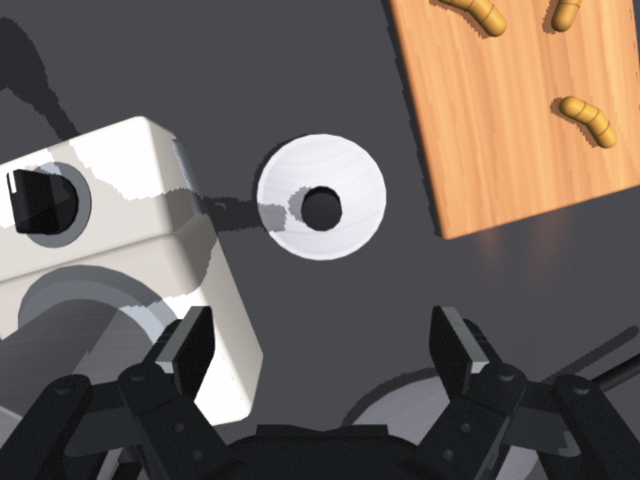

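```bash
python3 -m creep '[[0,[-6,17,0],0],[0,[-12,33,0],0],[0,[-13,36,-5],0],[0,[-13,36,-5],0],[0,[-13,36,-5],0],[0,[-13,36,-5],0],[0,[-12,33,-5],0],[0,[-9,24,0],-0.04]]' 40
python3 -m creep '[[0,[0,0,0],0],[0,[0,0,0],0],[0,[0,0,0],0],[0,[0,0,0],0],[0,[0,0,0],0],[0,[0,0,0],0],[0,[0,0,0],0],[0,[0,0,0],0]]'
cat >> h.py <<'E'
def fingers(name,save,a0=None,draw=True):
    s=read_state(); im,d,W,c=pts(name,save)
    hsv=cv2.cvtColor(im,cv2.COLOR_BGR2HSV)
    z=W[...,2]
    t=((z>0.0245)&(z<.06)&(hsv[...,0]>=10)&(hsv[...,0]<=28)&(hsv[...,1]>120)).astype(np.uint8)
    t=cv2.morphologyEx(t,cv2.MORPH_OPEN,np.ones((3,3),np.uint8))
    n,l,S,C=cv2.connectedComponentsWithStats(t)
    for i in range(1,n):
        if S[i,4]<(60 if name=='top' else 300): continue
        P=W[l==i]; zz=P[:,2]; P=P[:,:2]; m=P.mean(0)
        w,V=np.linalg.eigh(np.cov((P-m).T)); a=V[:,1]; pr=(P-m)@a
        mid=m+a*(pr.max()+pr.min())/2
        core=P[abs(pr-(pr.max()+pr.min())/2)<.008].mean(0)
        ang=np.arctan2(a[1],a[0])%np.pi
        print('px',C[i].round(0),'n',S[i,4],'mean',m.round(4),'midpt',core.round(4),'axis',ang.round(3),'len',np.ptp(pr).round(3),'ztop',np.percentile(zz,90).round(4),'jaw psi',(ang+np.pi/2).round(3),(ang-np.pi/2).round(3))
    M=Rm(s['tcp_rot']); print('psi now',np.arctan2(M[1,1],M[0,1]).round(3))
    return im,W
E
python3 - <<'E'
from h import *
st(); fingers('wrist','w5')
E
```

```text
time: 9.02
tool_pos: [0.4558, 0.2888, 0.204]
tcp_rot: [0.316, 1.552, -0.322]
wrist_force: [1.1, 0.7, -0.5]
width: 0.999
time: 9.68
tool_pos: [0.4596, 0.2869, 0.2081]
tcp_rot: [0.321, 1.547, -0.321]
wrist_force: [-0.3, 0.5, -1.3]
width: 0.998
t 9.68 pos [0.4596 0.2869 0.2081] rot [ 0.321  1.547 -0.321] F [-0.3  0.5 -1.3] w 0.998 q [ 0.512  0.043  1.936 -0.     1.162 -0.65 ]
px [324. 204.] n 1518 mean [0.4557 0.292 ] midpt [0.4581 0.2935] axis 2.702 len 0.064 ztop 0.0337 jaw psi 4.272 1.131
px [229. 228.] n 1449 mean [0.4432 0.2109] midpt [0.4413 0.2129] axis 0.699 len 0.065 ztop 0.0338 jaw psi 2.27 -0.871
px [567. 260.] n 2660 mean [0.5808 0.4653] midpt [0.5689 0.4812] axis 1.721 len 0.109 ztop 0.0559 jaw psi 3.292 0.151
px [608. 301.] n 1737 mean [0.6349 0.4929] midpt [0.6379 0.4946] axis 2.184 len 0.064 ztop 0.0573 jaw psi 3.755 0.613
px [366. 314.] n 1213 mean [0.5644 0.2869] midpt [0.5645 0.2901] axis 0.635 len 0.067 ztop 0.034 jaw psi 2.206 -0.935
psi now 1.162
```

View pics/w5.png

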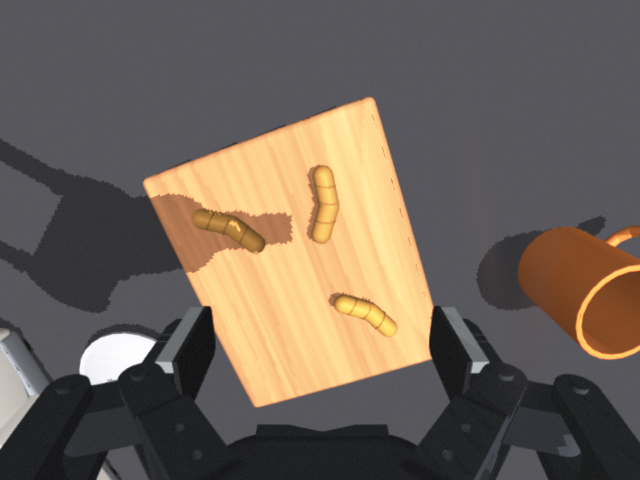

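Run:
```python
from h import *
im,W=fingers('top','t1')
z=W[...,2]; g=im.max(2)
m=np.zeros(z.shape,bool);m[180:300,265:335]=1
q=W[m&(z>.05)&(z<.09)&(g<90)]; print('lid handle top',len(q),q.mean(0)); q=W[m&(z>.01)&(z<.08)];print('lid',cv2.minEnclosingCircle(q[:,:2].astype(np.float32)))
W=np.load('w4.npy');im=cv2.imread('pics/w4.png');z=W[...,2];g=im.max(2)
m=np.zeros(z.shape,bool);m[180:240,295:350]=1
q=W[m&(z>.058)&(g<70)]; print('w4 handle',len(q),q.mean(0),cv2.minEnclosingCircle(q[:,:2].astype(np.float32)))
m=np.zeros(z.shape,bool);m[120:270,250:400]=1
q=W[m&(z>.012)&(z<.08)];print('w4 lid',cv2.minEnclosingCircle(q[:,:2].astype(np.float32)))
```

```text
px [215. 230.] n 110 mean [0.5705 0.2867] midpt [0.569  0.2893] axis 0.569 len 0.061 ztop 0.036 jaw psi 2.14 -1.002
px [242. 271.] n 114 mean [0.4474 0.2081] midpt [0.4458 0.2092] axis 0.687 len 0.066 ztop 0.0352 jaw psi 2.257 -0.884
psi now 1.162
lid handle top 82 [0.55272464 0.03664029 0.06430863]
lid ((0.547302782535553, 0.03989711403846741), 0.1942887306213379)
w4 handle 1258 [0.54978182 0.03771982 0.06521778] ((0.5506309866905212, 0.0373438224196434), 0.01642994023859501)
w4 lid ((0.5517720580101013, 0.03693488612771034), 0.05890073627233505)
```

View pics/t1.png

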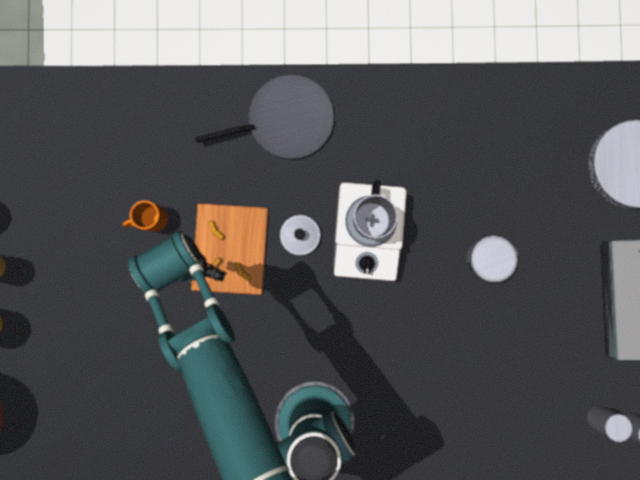

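```bash
python3 -m creep '[[0,[-2.5,5.5,-15],-0.03],[0,[0,0,-30],0],[0,[0,0,-30],0],[0,[0,0,-23],0],[0,[0,0,0],0],[0,[0,0,0],0],[0,[0,0,0],0],[0,[0,0,0],0]]' 40
python3 - <<'E'
from h import *
st(); fingers('wrist','w6')
E
```

```text
time: 10.45
tool_pos: [0.4583, 0.2939, 0.1123]
tcp_rot: [0.345, 1.54, -0.341]
wrist_force: [0.5, 0.5, -0.1]
width: 0.998
t 10.45 pos [0.4583 0.2939 0.1123] rot [ 0.345  1.54  -0.341] F [ 0.5  0.5 -0.1] w 0.998 q [ 0.524  0.144  2.019  0.     0.975 -0.609]
px [315. 248.] n 2924 mean [0.4546 0.2927] midpt [0.458  0.2939] axis 2.705 len 0.065 ztop 0.0338 jaw psi 4.276 1.134
px [186. 285.] n 2727 mean [0.443  0.2116] midpt [0.4412 0.2133] axis 0.693 len 0.067 ztop 0.0338 jaw psi 2.263 -0.878
px [617. 332.] n 3329 mean [0.586  0.4448] midpt [0.5849 0.4417] axis 2.523 len 0.066 ztop 0.0551 jaw psi 4.094 0.952
px [376. 387.] n 2064 mean [0.5629 0.287 ] midpt [0.5633 0.2906] axis 0.653 len 0.065 ztop 0.0338 jaw psi 2.224 -0.918
psi now 1.133
```

View pics/w6.png

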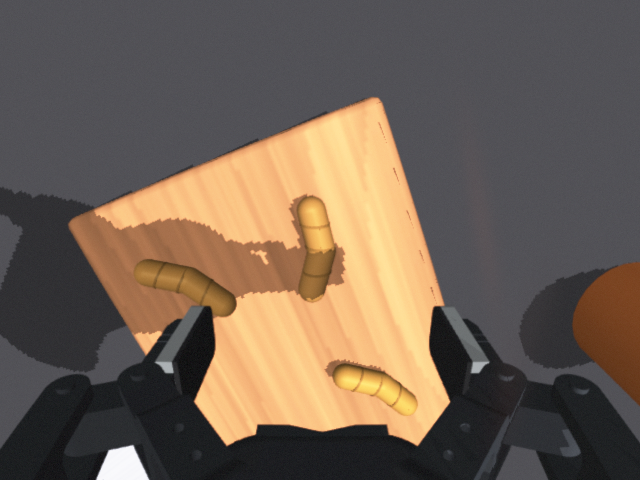

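```bash
python3 -m creep '[[90,[0,0,-10],0],[90,[0,0,-25],0],[90,[0,0,-25],0],[90,[0,0,-12],0],[90,[0,0,-3],0],[255,[0,0,0],0],[255,[0,0,0],0],[255,[0,0,0],0]]' 40
python3 -m creep '[[255,[0,0,0],0],[255,[0,0,0],0],[255,[0,0,10],0],[255,[0,0,20],0],[255,[0,0,30],0],[255,[0,0,30],0],[255,[0,0,20],0],[255,[0,0,0],0]]' 40
python3 - <<'E'
from h import *
st(); fingers('wrist','w7')
E
```

```text
time: 11.17
tool_pos: [0.4579, 0.2937, 0.0364]
tcp_rot: [0.345, 1.541, -0.342]
wrist_force: [0.4, 0.2, 0.2]
width: 0.229
time: 11.83
tool_pos: [0.46, 0.2949, 0.1516]
tcp_rot: [0.348, 1.536, -0.337]
wrist_force: [1.5, 0.4, 0.7]
width: 0.198
t 11.83 pos [0.46   0.2949 0.1516] rot [ 0.348  1.536 -0.337] F [1.5 0.4 0.7] w 0.198 q [ 0.524  0.099  1.988 -0.     1.044 -0.609]
px [200. 259.] n 2124 mean [0.4432 0.2114] midpt [0.4413 0.2132] axis 0.692 len 0.067 ztop 0.0338 jaw psi 2.263 -0.879
px [591. 289.] n 3658 mean [0.58   0.4554] midpt [0.5754 0.4515] axis 2.181 len 0.079 ztop 0.0562 jaw psi 3.751 0.61
psi now 1.133
```

View pics/w7.png

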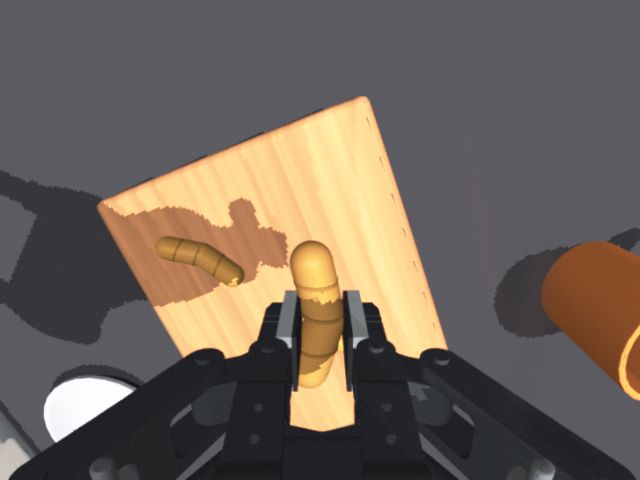

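```bash
python3 -m creep '[[255,[3,-10,25],0],[255,[6,-20,30],0],[255,[7,-26,30],0],[255,[8,-28,25],0],[255,[9,-33,15],0],[255,[10,-37,5],0],[255,[10,-37,0],0],[255,[10,-37,0],0]]' 40
python3 -m creep '[[255,[10,-37,0],0],[255,[10,-37,0],0],[255,[10,-37,0],0],[255,[10,-36,0],0],[255,[10,-35,0],0],[255,[8,-32,0],0],[255,[6,-28,0],0],[255,[4,-15,0],0]]' 40
python3 - <<'E'
from h import *
st(); pts('wrist','w8')
E
```

```text
time: 12.55
tool_pos: [0.5193, 0.0633, 0.2747]
tcp_rot: [0.343, 1.544, -0.343]
wrist_force: [0.9, 0.3, -0.9]
width: 0.197
time: 13.22
tool_pos: [0.587, -0.1951, 0.2731]
tcp_rot: [0.345, 1.546, -0.346]
wrist_force: [1.2, 0.7, 0.5]
width: 0.199
t 13.22 pos [ 0.587  -0.1951  0.2731] rot [ 0.345  1.546 -0.346] F [1.2 0.7 0.5] w 0.199 q [-3.610e-01  1.470e-01  1.701e+00 -1.000e-03  1.296e+00 -1.491e+00]
```

View pics/w8.png

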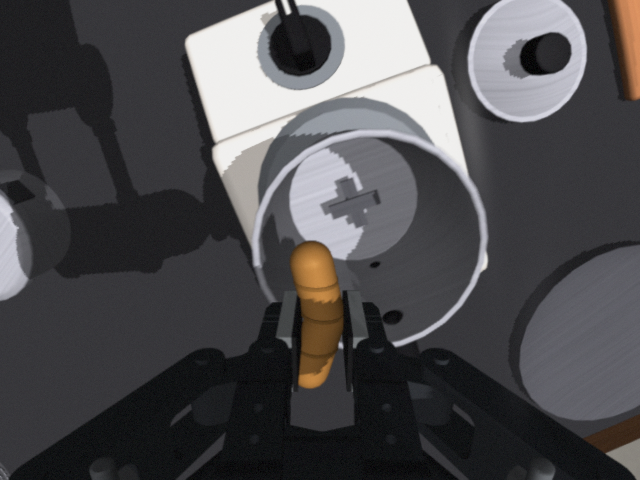

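```bash
python3 -m creep '[[255,[-2,14,0],0],[255,[-1,14,0],0],[255,[0,0,0],0],[255,[0,0,0],0],[255,[0,0,0],0],[255,[0,0,0],0],[255,[0,0,0],0],[255,[0,0,0],0]]' 40
python3 - <<'E'
from h import *
st(); im,d,W,c=pts('wrist','w9')
z=W[...,2]; q=W[(z>.22)&(z<.235)]; k=np.hypot(q[:,0]-.583,q[:,1]+.165)<.07; q=q[k][:,:2].astype(np.float32); 
A=np.c_[2*q,np.ones(len(q))]; co=np.linalg.lstsq(A,(q**2).sum(1),rcond=None)[0]; print(len(q),co[:2],np.sqrt(co[2]+co[0]**2+co[1]**2),cv2.minEnclosingCircle(q))
E
```

```text
time: 13.93
tool_pos: [0.5847, -0.1639, 0.2751]
tcp_rot: [0.343, 1.543, -0.343]
wrist_force: [0.3, -0.8, -0.1]
width: 0.2
t 13.93 pos [ 0.5847 -0.1639  0.2751] rot [ 0.343  1.543 -0.343] F [ 0.3 -0.8 -0.1] w 0.2 q [-0.314  0.122  1.725 -0.     1.294 -1.448]
5403 [ 0.58204114 -0.16547174] 0.05424806664956575 ((0.5829365253448486, -0.1658579558134079), 0.05710723251104355)
```

View pics/w9.png

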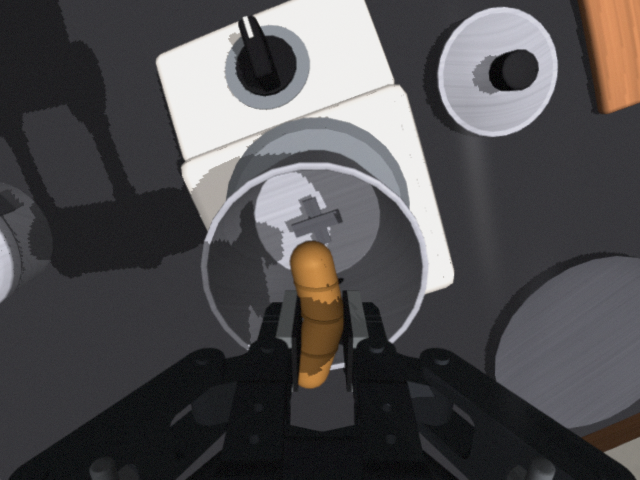

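```bash
python3 -m creep '[[255,[0,-2,-10],0],[255,[0,0,-20],0],[255,[0,0,-20],0],[255,[0,0,-10],0],[255,[0,0,0],0],[150,[0,0,0],0],[150,[0,0,0],0],[150,[0,0,0],0]]' 40
python3 -m creep '[[150,[0,0,20],0],[150,[0,0,25],0],[150,[0,0,25],0],[0,[0,0,5],0],[0,[0,0,0],0],[0,[0,0,0],0],[0,[0,0,0],0],[0,[0,0,0],0]]' 40
python3 - <<'E'
from h import *
st(); pts('wrist','w10')
E
```

```text
time: 14.65
tool_pos: [0.5857, -0.1664, 0.2166]
tcp_rot: [0.343, 1.541, -0.343]
wrist_force: [0.2, -0.5, 0.9]
width: 0.413
time: 15.32
tool_pos: [0.5838, -0.1658, 0.2881]
tcp_rot: [0.344, 1.546, -0.343]
wrist_force: [-0.1, 0.1, -0.2]
width: 1.005
t 15.32 pos [ 0.5838 -0.1658  0.2881] rot [ 0.344  1.546 -0.343] F [-0.1  0.1 -0.2] w 1.005 q [-0.318  0.117  1.707 -0.     1.321 -1.451]
```

View pics/w10.png

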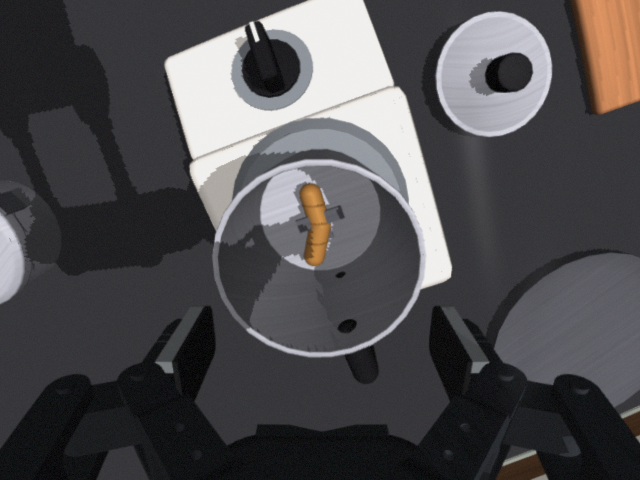

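```bash
python3 -m creep '[[0,[-5,13,0],0.07],[0,[-10,27,0],0.07],[0,[-10,28,0],0.07],[0,[-10,28,0],0.07],[0,[-11,29,-5],0.07],[0,[-11,28,-10],0.07],[0,[-11,28,-10],0.07],[0,[-11,28,-10],0.07]]' 40
python3 -m creep '[[0,[-11,28,-15],0.07],[0,[-11,28,-20],0.07],[0,[-11,28,-20],0.07],[0,[-10,28,-20],0.07],[0,[-9,27,-20],0.07],[0,[-7,20,-20],0.08],[0,[-4,10,0],0],[0,[0,0,0],0]]' 40
python3 -m creep '[[0,[0,0,0],0.07],[0,[0,0,0],0.07],[0,[0,0,0],0],[0,[0,0,0],0],[0,[0,0,0],0],[0,[0,0,0],0],[0,[0,0,0],0],[0,[0,0,0],0]]' 40
python3 - <<'E'
from h import *
st(); fingers('wrist','w11')
E
```

```text
time: 16.03
tool_pos: [0.5045, 0.0441, 0.2536]
tcp_rot: [-0.098, 1.57, 0.099]
wrist_force: [0.8, 0.1, -0.1]
width: 1.0
time: 16.7
tool_pos: [0.4404, 0.2128, 0.1381]
tcp_rot: [-0.434, 1.532, 0.434]
wrist_force: [0.2, -0.5, 0.9]
width: 1.0
time: 17.37
tool_pos: [0.4428, 0.2118, 0.1401]
tcp_rot: [-0.541, 1.502, 0.541]
wrist_force: [-0.5, -0.7, -0.2]
width: 1.002
t 17.37 pos [0.4428 0.2118 0.1401] rot [-0.541  1.502  0.541] F [-0.5 -0.7 -0.2] w 1.002 q [ 0.395  0.013  2.103 -0.     1.026 -1.867]
px [316. 231.] n 2386 mean [0.4421 0.2066] midpt [0.4422 0.21  ] axis 0.697 len 0.066 ztop 0.0338 jaw psi 2.268 -0.874
px [295. 398.] n 1177 mean [0.5578 0.2802] midpt [0.5596 0.2846] axis 0.71 len 0.053 ztop 0.0337 jaw psi 2.28 -0.861
psi now 2.262
```

View pics/w11.png

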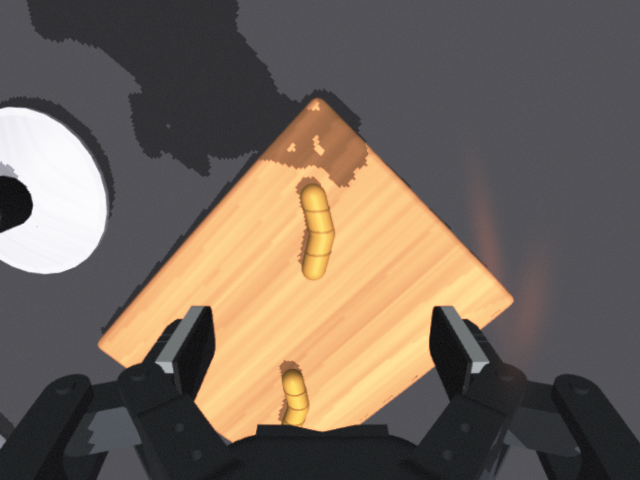

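```bash
python3 -m creep '[[90,[-0.5,-1,-20],0],[90,[0,0,-28],0],[90,[0,0,-28],0],[90,[0,0,-18],0],[90,[0,0,-9],0],[255,[0,0,0],0],[255,[0,0,0],0],[255,[0,0,0],0]]' 40
python3 -m creep '[[255,[0,0,0],0],[255,[0,0,0],0],[255,[0,0,10],0],[255,[0,0,20],0],[255,[0,0,30],0],[255,[0,0,20],0],[255,[0,0,0],0],[255,[0,0,0],0]]' 40
python3 - <<'E'
from h import *
st(); fingers('wrist','w12')
E
```

```text
time: 18.08
tool_pos: [0.4434, 0.2115, 0.0383]
tcp_rot: [-0.541, 1.5, 0.542]
wrist_force: [1.3, 0.5, 0.5]
width: 0.233
time: 18.75
tool_pos: [0.4438, 0.2116, 0.1196]
tcp_rot: [-0.541, 1.497, 0.541]
wrist_force: [-0.1, -0.2, -0.6]
width: 0.193
t 18.75 pos [0.4438 0.2116 0.1196] rot [-0.541  1.497  0.541] F [-0.1 -0.2 -0.6] w 0.193 q [ 0.394  0.037  2.121 -0.     0.978 -1.869]
px [299. 410.] n 547 mean [0.5509 0.2792] midpt [0.5524 0.2803] axis 0.874 len 0.035 ztop 0.0337 jaw psi 2.445 -0.697
psi now 2.263
```

View pics/w12.png

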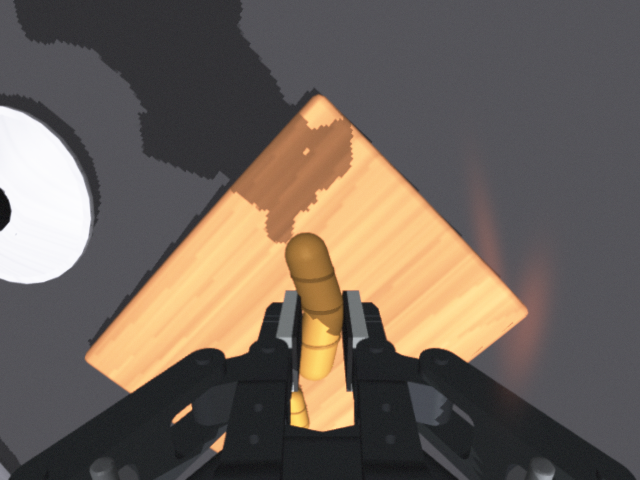

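```bash
python3 -m creep '[[255,[4,-10,25],0],[255,[7,-20,30],-0.05],[255,[9,-25,30],-0.05],[255,[10,-28,30],-0.05],[255,[11,-30,25],-0.05],[255,[11,-30,15],-0.05],[255,[11,-30,0],-0.05],[255,[11,-30,0],-0.05]]' 40
python3 -m creep '[[255,[11,-30,0],-0.05],[255,[11,-30,0],-0.05],[255,[11,-30,0],-0.05],[255,[11,-28,0],0],[255,[9,-25,0],0],[255,[7,-18,0],0],[255,[5,-10,0],0],[255,[1,-4,0],0]]' 40
python3 -m creep '[[255,[0,0,0],0],[255,[0,0,0],0],[255,[0,0,0],0],[255,[0,0,0],0],[255,[0,0,0],0],[255,[0,0,0],0],[255,[0,0,0],0],[255,[0,0,0],0]]' 40
python3 - <<'E'
from h import *
st(); pts('wrist','w13')
E
```

```text
time: 19.47
tool_pos: [0.5164, 0.0068, 0.2719]
tcp_rot: [-0.267, 1.554, 0.267]
wrist_force: [0.3, 0.5, -1.7]
width: 0.197
time: 20.13
tool_pos: [0.5818, -0.1679, 0.2696]
tcp_rot: [-0.149, 1.568, 0.151]
wrist_force: [-0.6, 0.0, -0.7]
width: 0.194
time: 20.8
tool_pos: [0.5821, -0.1664, 0.2718]
tcp_rot: [-0.151, 1.565, 0.151]
wrist_force: [0.6, 0.3, -0.3]
width: 0.199
t 20.8 pos [ 0.5821 -0.1664  0.2718] rot [-0.151  1.565  0.151] F [ 0.6  0.3 -0.3] w 0.199 q [-0.32   0.12   1.733  0.     1.288 -2.083]
```

View pics/w13.png

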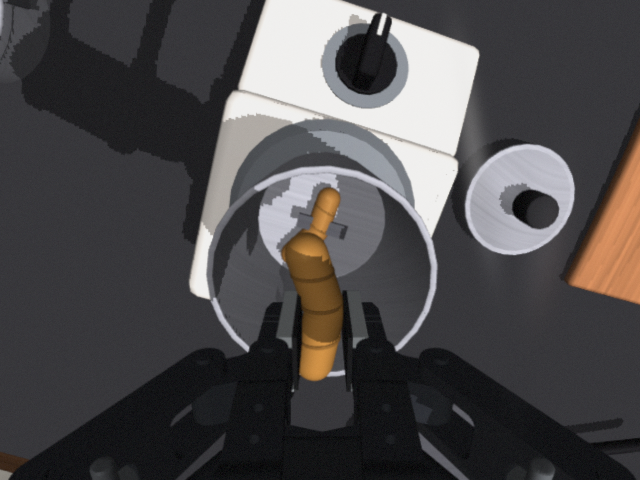

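```bash
python3 -m creep '[[255,[0,0,-10],0],[255,[0,0,-20],0],[255,[0,0,-18],0],[255,[0,0,-8],0],[255,[0,0,0],0],[150,[0,0,0],0],[150,[0,0,0],0],[150,[0,0,0],0]]' 40
python3 -m creep '[[150,[0,0,20],0],[150,[0,0,25],0],[150,[0,0,25],0],[0,[0,0,5],0],[0,[0,0,0],0],[0,[0,0,0],0],[0,[0,0,0],0],[0,[0,0,0],0]]' 40
python3 - <<'E'
from h import *
st(); pts('wrist','w14')
E
```

```text
time: 21.52
tool_pos: [0.583, -0.167, 0.2171]
tcp_rot: [-0.152, 1.563, 0.15]
wrist_force: [0.6, -0.3, 0.1]
width: 0.41
time: 22.18
tool_pos: [0.5812, -0.1664, 0.2886]
tcp_rot: [-0.15, 1.568, 0.152]
wrist_force: [0.3, 0.2, 0.1]
width: 0.995
t 22.18 pos [ 0.5812 -0.1664  0.2886] rot [-0.15   1.568  0.152] F [0.3 0.2 0.1] w 0.995 q [-0.32   0.112  1.712  0.     1.321 -2.083]
```

View pics/w14.png

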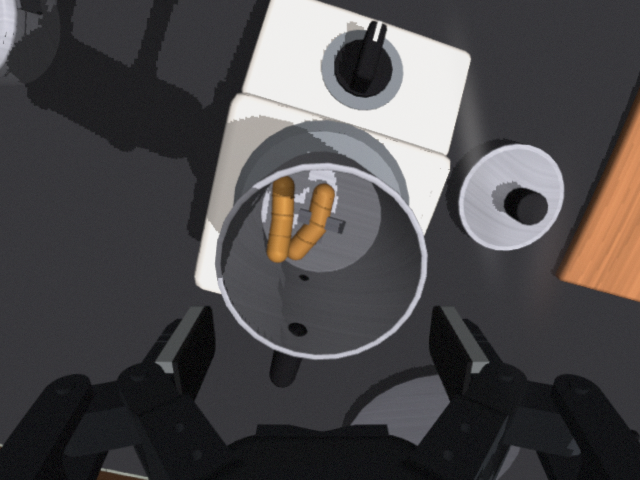

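```bash
python3 -m creep '[[0,[-1,15,0],0.03],[0,[-1,28,0],0.03],[0,[-1,35,0],0.03],[0,[-1,37,0],0.03],[0,[-1,37,0],0.03],[0,[-1,37,-5],0.03],[0,[-1,37,-10],0.03],[0,[-2,37,-15],0.03]]' 40
python3 -m creep '[[0,[-2,37,-20],0.03],[0,[-2,37,-20],0.04],[0,[-2,35,-20],0.04],[0,[-1,30,-20],0.04],[0,[-1,28,-18],0.04],[0,[-1,18,-10],0.03],[0,[0,5,-10],0],[0,[0,0,0],0]]' 40
python3 -m creep '[[0,[0,0,0],0],[0,[0,0,0],0],[0,[0,0,0],0],[0,[0,0,0],0],[0,[0,0,0],0],[0,[0,0,0],0],[0,[0,0,0],0],[0,[0,0,0],0]]' 40
python3 - <<'E'
from h import *
st(); fingers('wrist','w15')
E
```

```text
time: 22.9
tool_pos: [0.5732, 0.0989, 0.2613]
tcp_rot: [-0.341, 1.541, 0.341]
wrist_force: [1.0, -0.5, 1.1]
width: 1.003
time: 23.57
tool_pos: [0.5615, 0.2865, 0.1396]
tcp_rot: [-0.513, 1.515, 0.513]
wrist_force: [-0.5, -0.5, -0.3]
width: 0.998
time: 24.23
tool_pos: [0.5642, 0.2853, 0.1432]
tcp_rot: [-0.51, 1.51, 0.51]
wrist_force: [0.2, -0.5, -0.4]
width: 1.001
t 24.23 pos [0.5642 0.2853 0.1432] rot [-0.51  1.51  0.51] F [ 0.2 -0.5 -0.4] w 1.001 q [ 0.429  0.268  1.804 -0.     1.069 -1.794]
px [319. 235.] n 2298 mean [0.5654 0.2844] midpt [0.5658 0.2879] axis 0.63 len 0.066 ztop 0.0337 jaw psi 2.201 -0.941
px [435. 403.] n 761 mean [0.618  0.4358] midpt [0.6219 0.4361] axis 0.294 len 0.038 ztop 0.049 jaw psi 1.865 -1.277
psi now 2.223
```

View pics/w15.png

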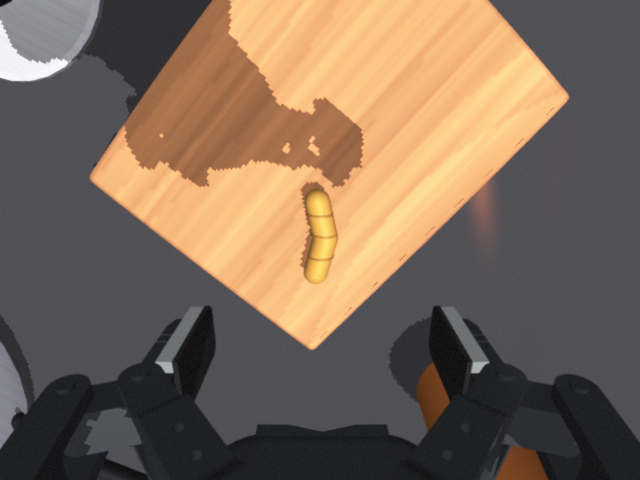

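```bash
python3 -m creep '[[90,[0.5,2.5,-20],-0.02],[90,[0,0,-28],0],[90,[0,0,-28],0],[90,[0,0,-20],0],[90,[0,0,-9],0],[255,[0,0,0],0],[255,[0,0,0],0],[255,[0,0,0],0]]' 40
python3 -m creep '[[255,[0,0,0],0],[255,[0,0,0],0],[255,[0,0,10],0],[255,[0,0,20],0],[255,[0,0,30],0],[255,[0,0,20],0],[255,[0,0,0],0],[255,[0,0,0],0]]' 40
python3 - <<'E'
from h import *
st(); fingers('wrist','w16')
E
```

```text
time: 24.95
tool_pos: [0.566, 0.2887, 0.0397]
tcp_rot: [-0.495, 1.511, 0.495]
wrist_force: [0.2, 0.1, 0.1]
width: 0.226
time: 25.62
tool_pos: [0.5663, 0.2888, 0.1212]
tcp_rot: [-0.494, 1.508, 0.495]
wrist_force: [-0.3, -0.8, -0.0]
width: 0.195
t 25.62 pos [0.5663 0.2888 0.1212] rot [-0.494  1.508  0.495] F [-0.3 -0.8 -0. ] w 0.195 q [ 0.432  0.293  1.816 -0.     1.027 -1.771]
px [518. 390.] n 537 mean [0.5701 0.4641] midpt [0.5693 0.4646] axis 1.819 len 0.034 ztop 0.047 jaw psi 3.389 0.248
psi now 2.203
```

View pics/w16.png

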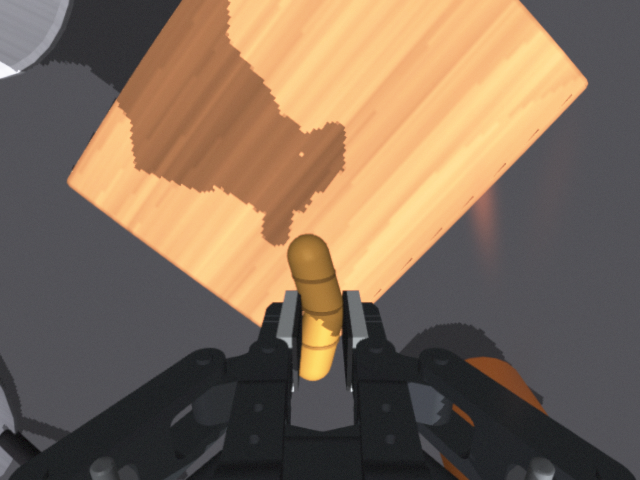

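```bash
python3 -m creep '[[255,[1,-12,25],0],[255,[1,-24,30],-0.05],[255,[1,-28,30],-0.05],[255,[1,-30,28],-0.05],[255,[1,-33,20],-0.05],[255,[1,-35,12],-0.05],[255,[1,-37,5],-0.05],[255,[1,-37,4],-0.05]]' 40
python3 -m creep '[[255,[1,-37,0],-0.05],[255,[1,-37,0],-0.05],[255,[1,-36,0],-0.05],[255,[1,-35,0],0],[255,[1,-31,0],0],[255,[1,-24,0],0],[255,[1,-13,0],0],[255,[1,-6,0],0]]' 40
python3 -m creep '[[255,[0,0,0],0],[255,[0,0,0],0],[255,[0,0,0],0],[255,[0,0,0],0],[255,[0,0,0],0],[255,[0,0,0],0],[255,[0,0,0],0],[255,[0,0,0],0]]' 40
python3 - <<'E'
from h import *
st(); pts('wrist','w17')
E
```

```text
time: 26.33
tool_pos: [0.572, 0.0506, 0.2718]
tcp_rot: [-0.22, 1.56, 0.22]
wrist_force: [0.3, -0.4, -0.2]
width: 0.194
time: 27.0
tool_pos: [0.5797, -0.1685, 0.2703]
tcp_rot: [-0.101, 1.571, 0.103]
wrist_force: [-0.2, 1.2, -0.7]
width: 0.196
time: 27.67
tool_pos: [0.5807, -0.1666, 0.2721]
tcp_rot: [-0.104, 1.568, 0.104]
wrist_force: [0.2, 0.1, -0.2]
width: 0.195
t 27.67 pos [ 0.5807 -0.1666  0.2721] rot [-0.104  1.568  0.104] F [ 0.2  0.1 -0.2] w 0.195 q [-0.321  0.118  1.735  0.     1.288 -2.024]
```

View pics/w17.png

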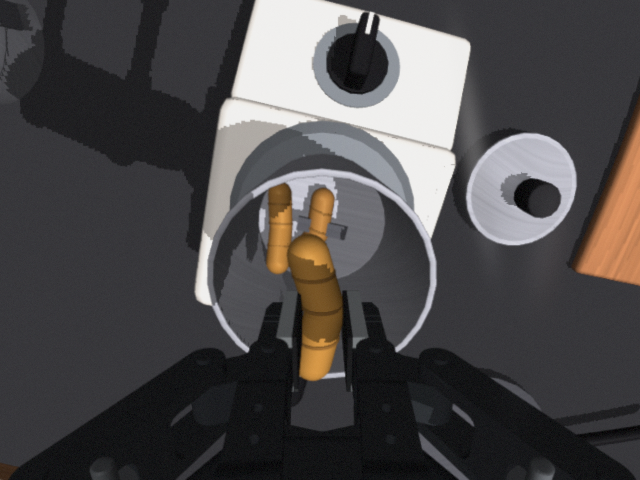

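```bash
python3 -m creep '[[255,[2,0.5,-10],0],[255,[0,0,-20],0],[255,[0,0,-18],0],[255,[0,0,-8],0],[255,[0,0,0],0],[150,[0,0,0],0],[150,[0,0,0],0],[150,[0,0,0],0]]' 40
python3 -m creep '[[150,[0,0,20],0],[150,[0,0,25],0],[150,[0,0,25],0],[0,[0,0,5],0],[0,[0,0,0],0],[0,[0,0,0],0],[0,[0,0,0],0],[0,[0,0,0],0]]' 40
python3 - <<'E'
from h import *
st(); im,d,W,c=pts('wrist','w18');np.save('w18.npy',W); pts('top','t2')
E
```

```text
time: 28.38
tool_pos: [0.5836, -0.1668, 0.2175]
tcp_rot: [-0.104, 1.566, 0.103]
wrist_force: [0.8, -0.3, -0.3]
width: 0.412
time: 29.05
tool_pos: [0.5817, -0.1662, 0.289]
tcp_rot: [-0.103, 1.571, 0.105]
wrist_force: [-1.2, -0.2, 0.5]
width: 0.997
t 29.05 pos [ 0.5817 -0.1662  0.289 ] rot [-0.103  1.571  0.105] F [-1.2 -0.2  0.5] w 0.997 q [-0.319  0.113  1.71  -0.     1.322 -2.022]
```

View pics/w18.png

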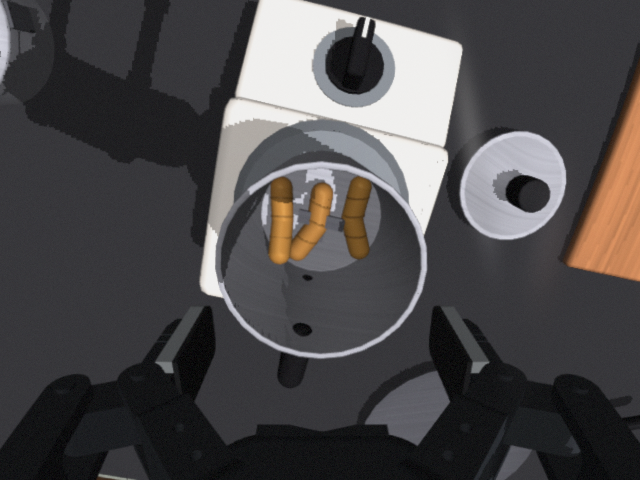

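```bash
python3 -m creep '[[0,[-2,12,0],0],[0,[-4,25,0],0],[0,[-5,33,0],0],[0,[-5,35,0],0],[0,[-5,35,-10],0],[0,[-5,31,-20],0],[0,[-3,21,-30],0],[0,[-2,11,-30],0]]' 70
python3 -m creep '[[0,[0,0,-30],0],[0,[0,0,-20],0],[0,[0,0,-10],0],[0,[0,0,0],0],[0,[0,0,0],0],[0,[0,0,0],0],[0,[0,0,0],0],[0,[0,0,0],0]]' 70
python3 - <<'E'
from h import *
st(); im,d,W,c=pts('wrist','w19')
z=W[...,2];g=im.max(2)
q=W[(z>.058)&(z<.075)&(g<75)&(np.hypot(W[...,0]-.55,W[...,1]-.037)<.03)]; print(len(q),q.mean(0),cv2.minEnclosingCircle(q[:,:2].astype(np.float32)))
q=W[(z>.012)&(z<.04)&(np.hypot(W[...,0]-.55,W[...,1]-.037)<.08)];print('lid',len(q),cv2.minEnclosingCircle(q[:,:2].astype(np.float32)))
E
```

```text
time: 29.82
tool_pos: [0.5514, 0.0401, 0.2011]
tcp_rot: [-0.105, 1.566, 0.107]
wrist_force: [-0.1, -0.5, -0.9]
width: 1.002
time: 30.48
tool_pos: [0.553, 0.0364, 0.1429]
tcp_rot: [-0.104, 1.565, 0.103]
wrist_force: [-0.3, 0.6, -0.3]
width: 1.0
t 30.48 pos [0.553  0.0364 0.1429] rot [-0.104  1.565  0.103] F [-0.3  0.6 -0.3] w 1.0 q [ 0.021  0.127  1.974  0.     1.037 -1.682]
2503 [0.54954681 0.03684353 0.06512299] ((0.551140308380127, 0.036851245909929276), 0.016711268573999405)
lid 19162 ((0.5521144866943359, 0.03705604001879692), 0.05916303023695946)
```

View pics/w19.png

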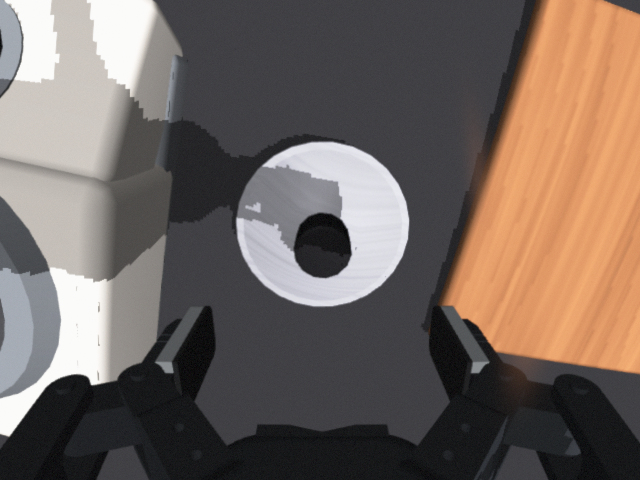

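```bash
python3 -m creep '[[0,[-2,0.4,-20],0],[0,[0,0,-30],0],[0,[0,0,-22],0],[0,[0,0,-12],0],[0,[0,0,-4],0],[100,[0,0,0],0],[255,[0,0,0],0],[255,[0,0,0],0]]' 70
python3 -m creep '[[255,[0,0,0],0],[255,[0,0,0],0],[255,[0,0,0],0],[255,[0,0,0],0],[255,[0,0,5],0],[255,[0,0,15],0],[255,[0,0,20],0],[255,[0,0,10],0]]' 70
python3 - <<'E'
from h import *
st(); im,d,W,c=pts('wrist','w20')
E
```

```text
time: 31.2
tool_pos: [0.5512, 0.0369, 0.0547]
tcp_rot: [-0.104, 1.565, 0.104]
wrist_force: [0.1, 0.2, 0.9]
width: 0.607
time: 31.87
tool_pos: [0.5501, 0.037, 0.1046]
tcp_rot: [-0.104, 1.567, 0.104]
wrist_force: [0.7, -0.1, -1.1]
width: 0.378
t 31.87 pos [0.5501 0.037  0.1046] rot [-0.104  1.567  0.104] F [ 0.7 -0.1 -1.1] w 0.378 q [ 0.022  0.167  2.008 -0.     0.965 -1.681]
```

View pics/w20.png

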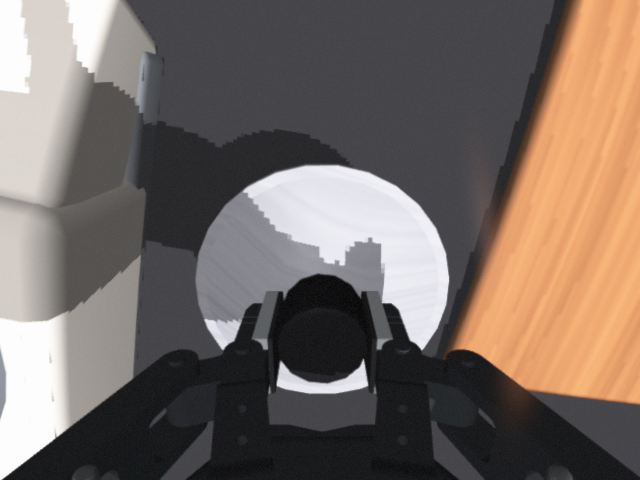

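```bash
python3 -m creep '[[255,[0,0,15],0],[255,[0,0,25],0],[255,[0,0,35],0],[255,[0,0,35],0],[255,[0,0,35],0],[255,[0,0,30],0],[255,[0,0,20],0],[255,[0,0,10],0]]' 70
python3 -m creep '[[255,[1,-10,0],0],[255,[4,-22,0],0],[255,[5,-30,0],0],[255,[5,-33,0],0],[255,[5,-33,0],0],[255,[5,-32,0],0],[255,[4,-25,0],0],[255,[3.5,-18,0],0]]' 70
python3 -m creep '[[255,[0,0,0],0],[255,[0,0,0],0],[255,[0,0,0],0],[255,[0,0,0],0],[255,[0,0,0],0],[255,[0,0,0],0],[255,[0,0,0],0],[255,[0,0,0],0]]' 70
python3 - <<'E'
from h import *
st(); im,d,W,c=pts('wrist','w21')
E
```

```text
time: 32.58
tool_pos: [0.5509, 0.037, 0.3115]
tcp_rot: [-0.104, 1.563, 0.104]
wrist_force: [-0.0, -1.3, -0.5]
width: 0.378
time: 33.25
tool_pos: [0.5807, -0.1691, 0.3043]
tcp_rot: [-0.102, 1.573, 0.103]
wrist_force: [-0.4, 0.7, -1.2]
width: 0.376
time: 33.92
tool_pos: [0.5822, -0.1655, 0.3082]
tcp_rot: [-0.105, 1.568, 0.104]
wrist_force: [-0.3, 0.2, -2.4]
width: 0.377
t 33.92 pos [ 0.5822 -0.1655  0.3082] rot [-0.105  1.568  0.104] F [-0.3  0.2 -2.4] w 0.377 q [-0.318  0.102  1.687 -0.     1.352 -2.022]
```

View pics/w21.png

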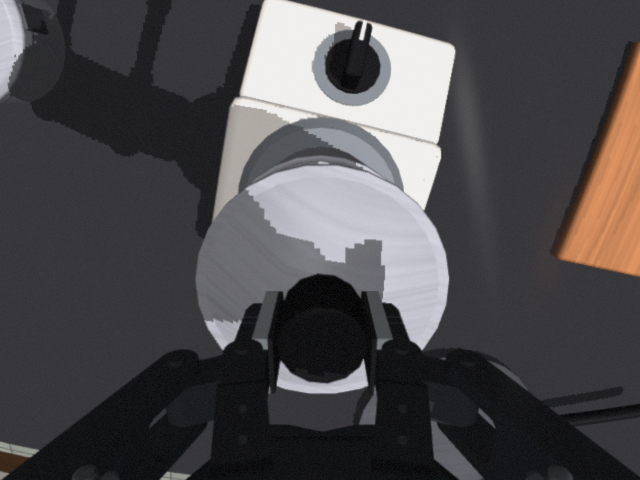

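```bash
python3 -m creep '[[255,[0.5,-0.3,-8],0],[255,[0,0,-8],0],[255,[0,0,-8],0],[255,[0,0,-6],0],[255,[0,0,-4],0],[255,[0,0,-3],0],[255,[0,0,-2],0],[255,[0,0,0],0]]' 70
python3 -m creep '[[255,[0,0,-1.5],0],[255,[0,0,-1.5],0],[255,[0,0,-1],0],[255,[0,0,-1],0],[255,[0,0,0],0],[255,[0,0,0],0],[255,[0,0,0],0],[255,[0,0,0],0]]' 70
```

```text
time: 34.63
tool_pos: [0.5824, -0.1663, 0.2684]
tcp_rot: [-0.104, 1.569, 0.104]
wrist_force: [0.0, 0.5, -1.4]
width: 0.379
time: 35.3
tool_pos: [0.5829, -0.1665, 0.266]
tcp_rot: [-0.104, 1.567, 0.103]
wrist_force: [-2.7, -0.3, 6.2]
width: 0.381
```

```bash
python3 -m creep '[[100,[0,0,0],0],[0,[0,0,0],0],[0,[0,0,0],0],[0,[0,0,0],0],[0,[0,0,0],0],[0,[0,0,20],0],[0,[0,0,25],0],[0,[0,0,25],0]]' 40
python3 -m creep '[[0,[-10,5,10],0],[0,[-20,5,0],0],[0,[-25,0,0],0],[0,[-20,0,0],0],[0,[-5,0,0],0],[0,[0,0,0],0],[0,[0,0,0],0],[0,[0,0,0],0]]'
python3 - <<'E'
from h import *
st(); im,d,W,c=pts('wrist','w22');np.save('w22.npy',W)
z=W[...,2];g=im.max(2); rr=np.hypot(W[...,0]-.583,W[...,1]+.1658)
q=W[(z>.225)&(z<.29)&(rr<.065)]; r=np.hypot(q[:,0]-.583,q[:,1]+.1658)
for a,b in [(0,.015),(.03,.04),(.045,.05),(.05,.055),(.055,.058)]:
    k=(r>a)&(r<b); print(a,b,k.sum(),np.median(q[k,2]))
ring=q[(r>.048)&(r<.056)]; A=np.c_[ring[:,:2]-[.583,-.1658],np.ones(len(ring))]; print('tilt plane',np.linalg.lstsq(A,ring[:,2],rcond=None)[0])
print(cv2.minEnclosingCircle(q[:,:2].astype(np.float32)))
im,d,W,c=pts('scene','s2')
E
```

```text
time: 35.97
tool_pos: [0.582, -0.1661, 0.3335]
tcp_rot: [-0.103, 1.571, 0.105]
wrist_force: [0.4, 1.0, 0.1]
width: 1.004
time: 36.63
tool_pos: [0.5031, -0.1563, 0.3437]
tcp_rot: [-0.104, 1.568, 0.104]
wrist_force: [0.2, 0.5, 0.5]
width: 0.995
t 36.63 pos [ 0.5031 -0.1563  0.3437] rot [-0.104  1.568  0.104] F [0.2 0.5 0.5] w 0.995 q [-0.349 -0.064  1.792  0.     1.413 -2.052]
0 0.015 1553 0.27677510405289796
0.03 0.04 3186 0.2417260755821877
0.045 0.05 2176 0.23642672090194256
0.05 0.055 2435 0.23437577891654837
0.055 0.058 1844 0.233743147648234
tilt plane [0.00372171 0.00059891 0.23467254]
((0.5836607217788696, -0.16564936935901642), 0.05957029014825821)
```

View pics/w22.png

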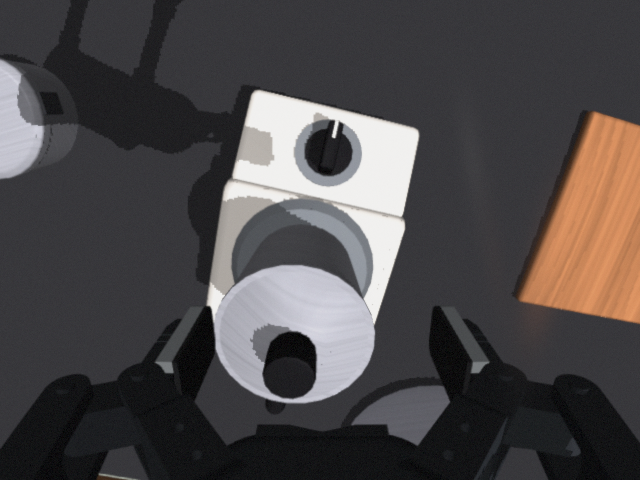

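```bash
python3 -c "
import cv2
im=cv2.imread('pics/s2.png')
cv2.imwrite('pics/z2.png',cv2.resize(im[170:300,220:380],None,fx=4.5,fy=4.5,interpolation=cv2.INTER_CUBIC))"
```

```text
(no output)
```

View pics/z2.png

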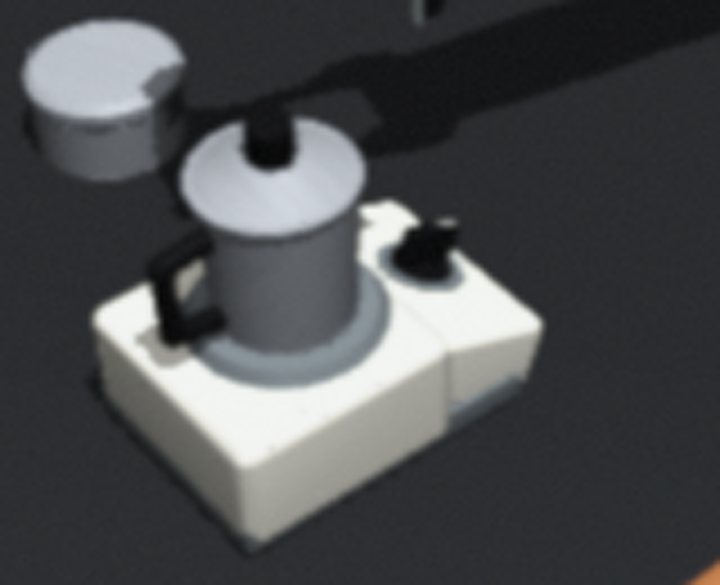

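Run:
```python
from h import *
im=cv2.imread('pics/w22.png');W=np.load('w22.npy');g=im.max(2)
reg=np.hypot(W[...,0]-.465,W[...,1]+.154)<.04
m=(np.abs(W[...,1]+.16)<.08)&(W[...,0]>.43)&(W[...,0]<.495)&(g>190)&(W[...,2]>.05)&(W[...,2]<.1)
q=W[m];A=np.c_[q[:,:2],np.ones(len(q))]
for _ in range(5):
    co=np.linalg.lstsq(A,q[:,2],rcond=None)[0]; r=q[:,2]-A@co;k=abs(r)<.006;A=A[k];q=q[k]
print('deck',co.round(4),np.arctan(np.hypot(co[0],co[1])),np.arctan2(co[1],co[0]))
n=np.array([-co[0],-co[1],1]);n/=np.linalg.norm(n)
h=(W[...,2]-(co[0]*W[...,0]+co[1]*W[...,1]+co[2]))*n[2]
# height hist
for lo,hi in [(.003,.010),(.03,.042)]:
    k=reg&(h>lo)&(h<hi)
    P=W[k]-n*h[k][:,None]   # projected along the axis to deck
    print(lo,hi,len(P),'mean',P.mean(0).round(4),'encl',cv2.minEnclosingCircle(P[:,:2].astype(np.float32)))
    if lo>.02:
        c=P[:,:2]-P[:,:2].mean(0); w,V=np.linalg.eigh(c.T@c); a=V[:,1]; b=V[:,0]; print('axis',a,np.ptp(c@a),np.ptp(c@b), 'mid',P[:,:2].mean(0)+a*((c@a).max()+(c@a).min())/2+b*((c@b).max()+(c@b).min())/2)
print('normal',n)
k=reg&(g<170)&(g>120)&(h<.015)&(h>-.003); print('skirt grey',k.sum(), cv2.minEnclosingCircle((W[k]-n*h[k][:,None])[:,:2].astype(np.float32)), W[k].mean(0))
```

```text
deck [ 0.3652 -0.035  -0.0938] 0.3516336850009942 -0.09565992230523238
0.003 0.01 1224 mean [ 0.4664 -0.1559  0.082 ] encl ((0.4638238549232483, -0.15516532957553864), 0.03361346572637558)
0.03 0.042 757 mean [ 0.4666 -0.155   0.082 ] encl ((0.46594685316085815, -0.15462809801101685), 0.02202681452035904)
axis [-0.99531924  0.09664169] 0.043284357748465896 0.014067306103746853 mid [ 0.46608306 -0.15472614]
normal [-0.34285727  0.03289811  0.93881127]
skirt grey 1342 ((0.4652820825576782, -0.15469352900981903), 0.03338732570409775) [ 0.47060549 -0.15440229  0.08560494]
```

```bash
cat > knob.py <<'E'
from h import *
from scipy.spatial import ConvexHull
C=np.array([.4662,-.1548,.0819]); n=np.array([-.3429,.0329,.9388]); n/=np.linalg.norm(n)
X0=np.array([.9953,-.0966,0]); X0-=n*(X0@n); X0/=np.linalg.norm(X0); Y0=np.cross(n,X0)
def section(phi,z):
    x=np.cos(phi)*X0+np.sin(phi)*Y0; y=np.cross(n,x)
    V=[C+a*.023*x+b*.007*y+h*n for a in(-1,1) for b in(-1,1) for h in(.006,.036)]
    E=[(i,j) for i in range(8) for j in range(i) if bin(i^j).count('1')==1]
    pts=[]
    for i,j in E:
        a,b=V[i],V[j]
        if (a[2]-z)*(b[2]-z)<0: t=(z-a[2])/(b[2]-a[2]); pts.append((a+t*(b-a))[:2])
    if len(pts)<3: return None
    pts=np.array(pts); return pts[ConvexHull(pts).vertices]
def finger(t,psi,th=.0145,w=.011):
    j=np.array([np.cos(psi),np.sin(psi)]); k=np.array([-j[1],j[0]])
    return np.array([t+a*th*j+b*w*k for a,b in((1,1),(-1,1),(-1,-1),(1,-1))])
def hit(P,Q):
    for A in (P,Q):
        for i in range(len(A)):
            e=A[(i+1)%len(A)]-A[i]; m=np.array([-e[1],e[0]])
            p,q=P@m,Q@m
            if p.max()<q.min() or q.max()<p.min(): return False
    return True
def phi_of(t,psi,tip,th=.0145,start=0):
    # smallest phi>=start free of contact
    for phi in np.arange(start,1.3,.02):
        if not any(hit(S,finger(t,psi,th)) for z in np.arange(tip,.125,.004) if (S:=section(phi,z)) is not None): return phi
    return None
E
python3 - <<'E'
from knob import *
psi=1.95; tip=.091
for dx in (-.045,-.04,-.035,-.03,-.025):
  for th in (.0145,.010):
    print(dx,th,[(dy,None if (p:=phi_of(C[:2]+[dx,dy*1e-3],psi,tip,th)) is None else round(p,2)) for dy in range(30,-18,-4)])
E
```

```text
-0.045 0.0145 [(30, np.float64(0.0)), (26, np.float64(0.0)), (22, np.float64(0.0)), (18, np.float64(0.16)), (14, np.float64(0.34)), (10, np.float64(0.5)), (6, np.float64(0.7)), (2, np.float64(0.86)), (-2, np.float64(1.0)), (-6, np.float64(0.36)), (-10, np.float64(0.0)), (-14, np.float64(0.0))]
-0.045 0.01 [(30, np.float64(0.0)), (26, np.float64(0.0)), (22, np.float64(0.0)), (18, np.float64(0.0)), (14, np.float64(0.12)), (10, np.float64(0.3)), (6, np.float64(0.48)), (2, np.float64(0.64)), (-2, np.float64(0.8)), (-6, np.float64(0.36)), (-10, np.float64(0.0)), (-14, np.float64(0.0))]
-0.04 0.0145 [(30, np.float64(0.0)), (26, np.float64(0.0)), (22, np.float64(0.06)), (18, np.float64(0.26)), (14, np.float64(0.42)), (10, np.float64(0.72)), (6, np.float64(0.98)), (2, np.float64(1.16)), (-2, np.float64(1.26)), (-6, None), (-10, None), (-14, np.float64(1.18))]
-0.04 0.01 [(30, np.float64(0.0)), (26, np.float64(0.0)), (22, np.float64(0.0)), (18, np.float64(0.02)), (14, np.float64(0.22)), (10, np.float64(0.4)), (6, np.float64(0.58)), (2, np.float64(0.8)), (-2, np.float64(0.98)), (-6, np.float64
[... 650 characters left out ...]
None), (10, None), (6, None), (2, None), (-2, None), (-6, None), (-10, None), (-14, None)]
-0.03 0.01 [(30, np.float64(0.0)), (26, np.float64(0.0)), (22, np.float64(0.02)), (18, np.float64(0.22)), (14, np.float64(0.38)), (10, None), (6, None), (2, None), (-2, None), (-6, None), (-10, None), (-14, None)]
-0.025 0.0145 [(30, np.float64(0.0)), (26, np.float64(0.08)), (22, np.float64(0.3)), (18, None), (14, None), (10, None), (6, None), (2, None), (-2, None), (-6, None), (-10, None), (-14, None)]
-0.025 0.01 [(30, np.float64(0.0)), (26, np.float64(0.0)), (22, np.float64(0.08)), (18, np.float64(0.28)), (14, None), (10, None), (6, None), (2, None), (-2, None), (-6, None), (-10, None), (-14, None)]
```

```bash
python3 -m creep '[[255,[-10,5,0],0.04],[255,[-15,8,-10],0.04],[255,[-17,8,-20],0.04],[255,[-15,8,-30],0.04],[255,[-12,6,-35],0.04],[255,[-8,2,-35],0.04],[255,[0,0,-30],0],[255,[0,0,-20],0]]' 40
python3 -m creep '[[255,[0,0,0],0],[255,[0,0,0],0],[255,[0,0,0],0],[255,[0,0,0],0],[255,[0,0,0],0],[255,[0,0,0],0],[255,[0,0,0],0],[255,[0,0,0],0]]' 40
python3 - <<'E'
from h import *
st(); im,d,W,c=pts('wrist','w23')
E
```

```text
time: 37.4
tool_pos: [0.4237, -0.1184, 0.1605]
tcp_rot: [-0.291, 1.555, 0.294]
wrist_force: [-1.0, -1.1, -0.1]
width: -0.001
time: 38.07
tool_pos: [0.426, -0.1195, 0.1646]
tcp_rot: [-0.292, 1.55, 0.291]
wrist_force: [0.1, 0.2, -0.3]
width: -0.001
t 38.07 pos [ 0.426  -0.1195  0.1646] rot [-0.292  1.55   0.291] F [ 0.1  0.2 -0.3] w -0.001 q [-0.33  -0.114  2.173 -0.     1.081 -2.273]
```

View pics/w23.png

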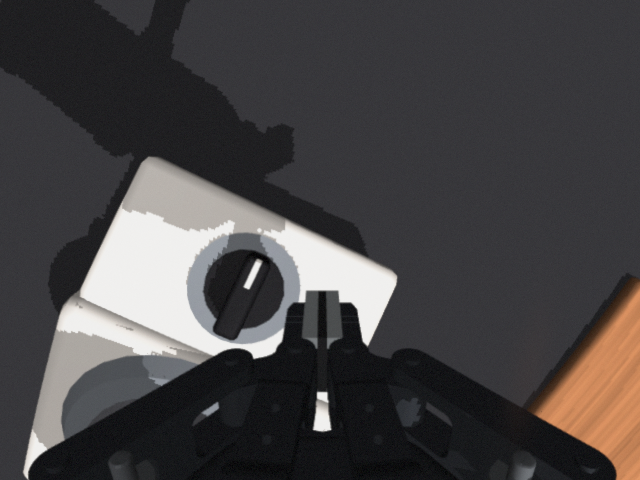

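Run:
```python
from knob import *
psi=1.944; tip=.091
for dx in (-.04,-.036,-.032,-.028):
  for th in (.0075,.0105):
    print(dx,th,[(dy,None if (p:=phi_of(C[:2]+[dx,dy*1e-3],psi,tip,th)) is None else round(float(p),2)) for dy in range(26,-22,-4)])
```

```text
-0.04 0.0075 [(26, 0.0), (22, 0.0), (18, 0.0), (14, 0.08), (10, 0.28), (6, 0.44), (2, 0.64), (-2, 0.86), (-6, 1.0), (-10, 1.12), (-14, 1.16), (-18, 0.0)]
-0.04 0.0105 [(26, 0.0), (22, 0.0), (18, 0.04), (14, 0.24), (10, 0.42), (6, 0.62), (2, 0.84), (-2, 1.08), (-6, 1.2), (-10, 1.28), (-14, 1.16), (-18, 0.0)]
-0.036 0.0075 [(26, 0.0), (22, 0.0), (18, 0.0), (14, 0.16), (10, 0.34), (6, 0.58), (2, 0.92), (-2, 1.14), (-6, 1.28), (-10, None), (-14, None), (-18, 0.0)]
-0.036 0.0105 [(26, 0.0), (22, 0.0), (18, 0.12), (14, 0.3), (10, 0.5), (6, 0.9), (2, 1.18), (-2, None), (-6, None), (-10, None), (-14, None), (-18, 0.0)]
-0.032 0.0075 [(26, 0.0), (22, 0.0), (18, 0.04), (14, 0.24), (10, 0.4), (6, 0.9), (2, None), (-2, None), (-6, None), (-10, None), (-14, None), (-18, 0.0)]
-0.032 0.0105 [(26, 0.0), (22, 0.0), (18, 0.2), (14, 0.38), (10, 0.86), (6, None), (2, None), (-2, None), (-6, None), (-10, None), (-14, None), (-18, None)]
-0.028 0.0075 [(26, 0.0), (22, 0.0), (18, 0.12), (14, 0.3), (10, 0.5), (6, None), (2, None), (-2, None), (-6, None), (-10, None), (-14, None), (-18, 0.0)]
-0.028 0.0105 [(26, 0.0), (22, 0.08), (18, 0.28), (14, 0.44), (10, None), (6, None), (2, None), (-2, None), (-6, None), (-10, None), (-14, None), (-18, None)]
```

```bash
python3 -m creep '[[255,[1,0,-15],0],[255,[0,0,-20],0],[255,[0,0,-13],0],[255,[0,0,-6],0],[255,[0,0,0],0],[255,[0,-5,0],0],[255,[0,-5,0],0],[255,[0,-3,0],0]]' 40
python3 -m creep '[[255,[0,0,0],0],[255,[0,0,0],0],[255,[0,0,0],0],[255,[0,0,0],0],[255,[0,0,0],0],[255,[0,0,0],0],[255,[0,0,0],0],[255,[0,0,0],0]]' 40
python3 - <<'E'
from h import *
st(); im,d,W,c=pts('wrist','w24'); pts('scene','s3')
E
```

```text
time: 38.78
tool_pos: [0.4276, -0.1333, 0.1112]
tcp_rot: [-0.293, 1.549, 0.291]
wrist_force: [0.2, 1.8, -0.4]
width: -0.005
time: 39.45
tool_pos: [0.4266, -0.1323, 0.11]
tcp_rot: [-0.292, 1.551, 0.292]
wrist_force: [-0.1, -0.4, 0.1]
width: 0.001
t 39.45 pos [ 0.4266 -0.1323  0.11  ] rot [-0.292  1.551  0.292] F [-0.1 -0.4  0.1] w 0.001 q [-0.356 -0.035  2.214 -0.     0.963 -2.3  ]
```

View pics/w24.png

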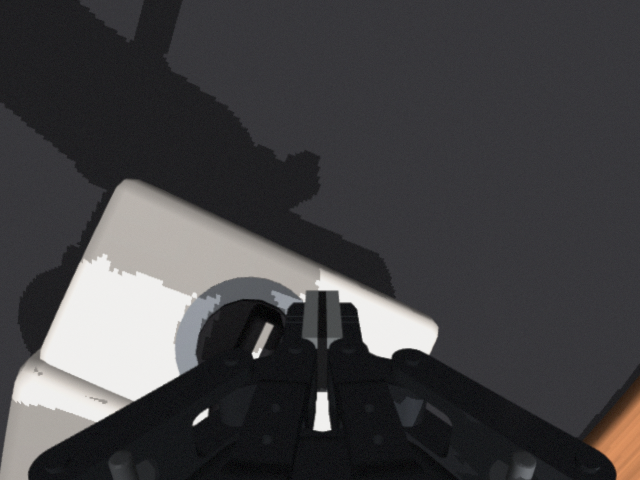

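Run:
```python
from h import *
im,d,W,c=pts('wrist','w25')
s=read_state();M=Rm(s['tcp_rot']);T=(W-np.array(s['tool_pos']))@M   # tool coords
for v,u in [(300,310),(320,310),(330,295),(355,290),(355,235),(360,410),(380,230),(400,180),(430,120),(370,265),(410,270)]:
    print((u,v),T[v,u].round(3))
```

```text
(310, 300) [ 0.004 -0.004 -0.011]
(310, 320) [-0.01  -0.004 -0.01 ]
(295, 330) [-0.01  -0.009 -0.006]
(290, 355) [-0.031 -0.009 -0.011]
(235, 355) [-0.034 -0.024 -0.013]
(410, 360) [-0.036  0.026 -0.012]
(230, 380) [-0.042 -0.024 -0.01 ]
(180, 400) [-0.05  -0.035 -0.011]
(120, 430) [-0.06  -0.046 -0.011]
(265, 370) [-0.031 -0.016 -0.006]
(270, 410) [-0.057 -0.011 -0.014]
```

```bash
python3 -m creep '[[255,[1,-7,0],0],[255,[1,-7,0],0],[255,[1,-7,0],0],[255,[0.5,-7.5,0],0],[255,[0,0,0],0],[255,[0,0,0],0],[255,[0,0,0],0],[255,[0,0,0],0]]' 40
python3 - <<'E'
from h import *
s=st(); print(np.array(s['tool_pos'])-[.4662,-.1548,0]); pts('scene','s4')
import cv2
im=cv2.imread('pics/s4.png'); cv2.imwrite('pics/z4.png',cv2.resize(im[170:300,220:380],None,fx=4.5,fy=4.5,interpolation=cv2.INTER_CUBIC))
E
```

```text
time: 40.27
tool_pos: [0.426, -0.1579, 0.1082]
tcp_rot: [-0.285, 1.559, 0.298]
wrist_force: [-8.0, 9.9, 4.8]
width: 0.003
t 40.27 pos [ 0.426  -0.1579  0.1082] rot [-0.285  1.559  0.298] F [-8.   9.9  4.8] w 0.003 q [-0.412 -0.01   2.193  0.003  0.97  -2.356]
[-0.04015618 -0.00313137  0.10817367]
```

View pics/z4.png

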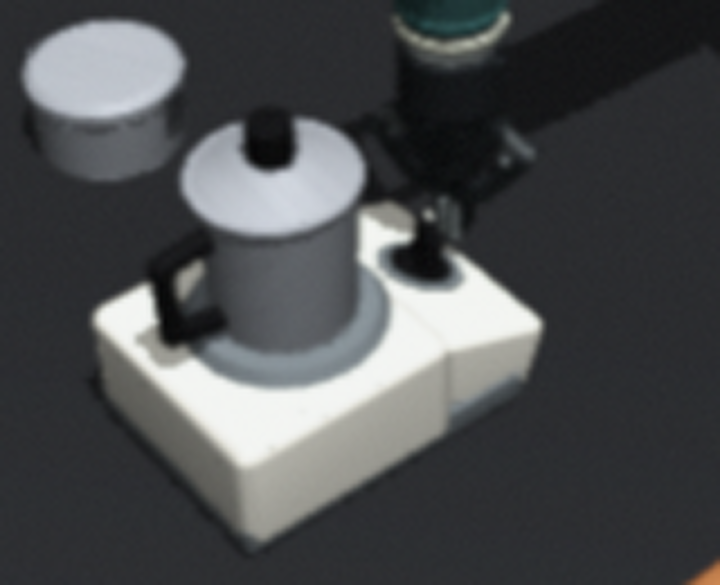

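Run:
```python
from h import *
im,d,W,c=pts('wrist','w26'); np.save('w26.npy',W); s=st(); print(s['torque'],s['time'])
```

```text
t 40.37 pos [ 0.4261 -0.1579  0.1082] rot [-0.285  1.559  0.298] F [-7.2  9.9  4.3] w 0.002 q [-0.412 -0.01   2.193  0.003  0.97  -2.356]
[1.46976836 1.18593331 0.01246003] 40.3667
```

View pics/w26.png

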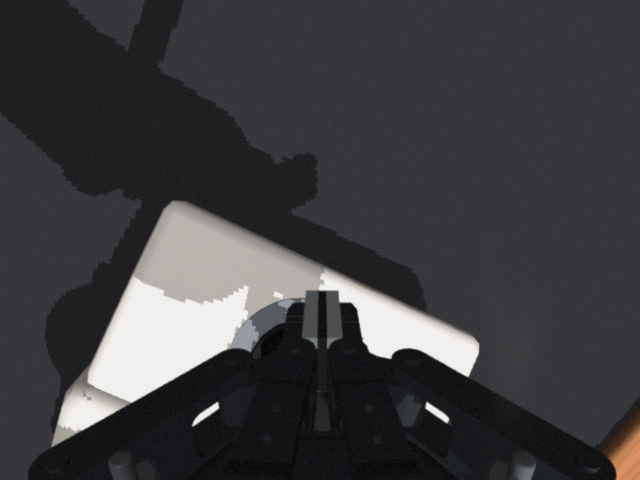

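```bash
python3 -m creep '[[255,[1.5,-2.5,0],0],[255,[0,0,0],0],[255,[0,0,0],0],[255,[-28,14,12],0],[255,[-17,12,25],0],[255,[0,0,10],0],[255,[0,0,0],0],[255,[0,0,0],0]]' 40
python3 - <<'E'
from h import *
st(); im,d,W,c=pts('wrist','w27'); np.save('w27.npy',W)
E
```

```text
time: 41.03
tool_pos: [0.3879, -0.1381, 0.158]
tcp_rot: [-0.294, 1.548, 0.29]
wrist_force: [-0.2, -0.2, -0.4]
width: -0.0
t 41.03 pos [ 0.3879 -0.1381  0.158 ] rot [-0.294  1.548  0.29 ] F [-0.2 -0.2 -0.4] w -0.0 q [-0.403 -0.173  2.237 -0.     1.074 -2.345]
```

View pics/w27.png

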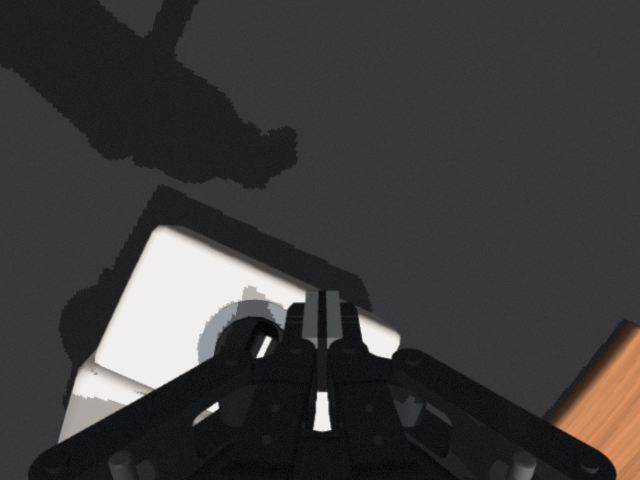

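```bash
python3 -m creep '[[255,[0,8,0],0],[255,[15,0,0],0],[255,[20,0,0],0],[255,[4,-2,-12],0],[255,[0,0,-20],0],[255,[0,0,-16],0],[255,[0,0,0],0],[255,[0,0,0],0]]' 40
python3 -m creep '[[255,[0,0,0],0],[255,[0,0,0],0],[255,[0,0,0],0],[255,[0,0,0],0],[255,[0,0,0],0],[255,[0,0,0],0],[255,[0,0,0],0],[255,[0,0,0],0]]' 40
```

```text
time: 41.75
tool_pos: [0.4243, -0.1306, 0.1072]
tcp_rot: [-0.29, 1.555, 0.294]
wrist_force: [-0.3, 0.9, 1.0]
width: -0.003
time: 42.42
tool_pos: [0.4256, -0.1314, 0.1091]
tcp_rot: [-0.292, 1.551, 0.292]
wrist_force: [0.9, -0.1, -0.3]
width: -0.0
```

```bash
python3 -m creep '[[255,[1,-7,0],0],[255,[1,-7,0],0],[255,[1.5,-7,0],0],[255,[2.5,-12,0],0],[255,[0,0,0],0],[255,[0,0,0],0],[255,[0,0,0],0],[255,[0,0,0],0]]' 40
```

```text
time: 43.08
tool_pos: [0.4262, -0.1628, 0.1059]
tcp_rot: [-0.288, 1.562, 0.298]
wrist_force: [-8.0, 2.7, -2.6]
width: -0.004
```

```bash
python3 - <<'E'
from h import *
im,d,W,c=pts('scene','s5'); np.save('s5.npy',W); s=st()
cv2.imwrite('pics/z5.png',cv2.resize(im[205:245,290:350],None,fx=12,fy=12,interpolation=cv2.INTER_CUBIC))
o=cv2.imread('pics/s2.png')
cv2.imwrite('pics/z5b.png',cv2.resize(np.hstack([o[205:245,290:350],cv2.imread('pics/s4.png')[205:245,290:350]]),None,fx=6,fy=6,interpolation=cv2.INTER_CUBIC))
E
python3 -m creep '[[255,[0,0,0],0],[255,[0,0,0],0],[255,[-28,14,12],0],[255,[-17,12,25],0],[255,[0,0,10],0],[255,[0,0,0],0],[255,[0,0,0],0],[255,[0,0,0],0]]' 40
```

```text
t 43.13 pos [ 0.4262 -0.1628  0.1058] rot [-0.288  1.562  0.298] F [-8.7  1.8 -2.7] w -0.003 q [-4.190e-01 -2.000e-03  2.190e+00 -1.000e-03  9.660e-01 -2.361e+00]
time: 43.8
tool_pos: [0.3871, -0.1388, 0.1558]
tcp_rot: [-0.292, 1.551, 0.292]
wrist_force: [0.3, 0.3, -0.2]
width: -0.001
```

View pics/z5.png

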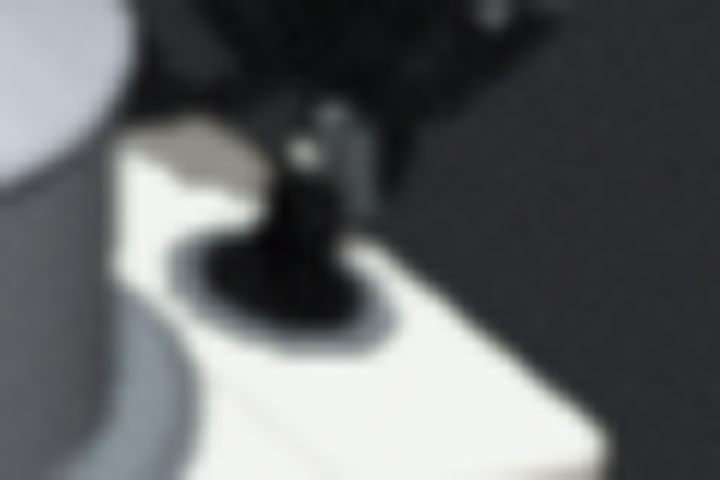

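View pics/z5b.png

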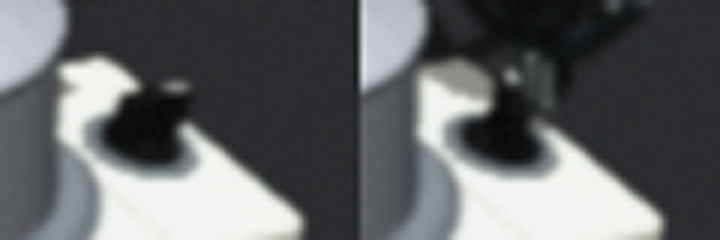

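Run:
```python
from knob import *
c=get_calibration('scene');K=c['K'];Rt=Rm(c['orientation'])
def proj(p):
    q=Rt.T@(p-c['eye']); x,y=q[0]/q[2],q[1]/q[2]; f=1+c['k1']*(x*x+y*y); return np.array([K[0,0]*x*f+K[0,2],K[1,1]*y*f+K[1,2]])
for phi in (0,.7,.85,.95,1.05,1.15):
    x=np.cos(phi)*X0+np.sin(phi)*Y0
    print(phi,[proj(C+n*.036-r*x).round(1) for r in (.012,.017,.021)])
for f in ('s2','s4','s5'):
    im=cv2.imread('pics/%s.png'%f).astype(float); g=im.min(2)[210:224,308:328]; print(f)
    sub=im.min(2)[212:222,311:324]; v,u=np.mgrid[212:222,311:324]
    print(sub.astype(int))
```

```text
0 [array([318.2, 219.9]), array([319.3, 219.6]), array([320.2, 219.5])]
0.7 [array([316. , 218.8]), array([316.3, 218.1]), array([316.5, 217.6])]
0.85 [array([315.5, 218.6]), array([315.5, 217.9]), array([315.6, 217.3])]
0.95 [array([315.2, 218.5]), array([315. , 217.8]), array([314.9, 217.2])]
1.05 [array([314.8, 218.5]), array([314.5, 217.7]), array([314.3, 217.1])]
1.15 [array([314.5, 218.4]), array([314. , 217.6]), array([313.7, 217. ])]
s2
[[ 42  44  43  42  43  42  43  43  43  43  42  44  43]
 [ 43  44  42  42  43  43  43  43  43  42  43  43  42]
 [ 43  42  42  42  43  43  43  43  43  43  42  42  43]
 [ 45  42  43  42  43  43  45  44  42  43  44  42  43]
 [ 70  48  44  43  44  43  43  44  42  43  42  43  44]
 [137  75  49  44  42  42  46  44  47  45  45  44  43]
 [205 137  68  43  40  47  61  76  84  76  56  44  42]
 [213 167  87  37  34  50  83 113 123 111  73  46  43]
 [125  94  49  24  25  31  47  65  71  63  47  39  42]
 [ 38  28  21  17  19  19  18  18  19  19  25  37  42]]
s4
[[ 20  21  23  27  22  21  20  18  17  11  14  14  14]
 [ 24  26  31  38  34  27  35  44  37  21 
[... 307 characters left out ...]
54  50  47  55  56  65  64  38  19]
 [108  54  19  18  22  27  42  55  55  63  65  41  24]
 [121  54  16  15  19  24  34  45  52  65  69  49  34]]
s5
[[ 22  24  27  28  22  23  20  18  16  13  13  16  17]
 [ 28  31  36  35  28  37  51  44  25  16  14  16  17]
 [ 38  39  41  36  36  61  84  75  44  26  20  17  16]
 [ 42  42  41  41  41  60  75  66  54  43  28  17  17]
 [ 50  42  48  71  81  69  69  66  68  61  35  17  14]
 [ 76  49  56 107 134  96  71  65  73  66  37  18  18]
 [105  65  46  87 115  95  66  62  72  66  37  19  21]
 [115  76  36  40  57  55  52  58  71  65  38  19  26]
 [110  60  24  18  22  27  34  50  65  64  39  25  31]
 [121  54  15  16  18  18  23  41  62  67  45  31  37]]
```

```bash
python3 -m creep '[[255,[0,8,0],0],[255,[15,0,0],0],[255,[20,0,0],0],[255,[4,-2,-12],0],[255,[0,0,-20],0],[255,[0,0,-14],0],[255,[0,0,0],0],[255,[0,0,0],0]]' 40
python3 -m creep '[[255,[0,0,0],0],[255,[0,0,0],0],[255,[0,0,0],0],[255,[0,0,0],0],[255,[0,0,0],0],[255,[0,0,0],0],[255,[0,0,0],0],[255,[0,0,0],0]]' 40
python3 -c "
from h import *
im,d,W,c=pts('scene','s6'); print(im.min(2)[217:221,311:324])"
```

```text
time: 44.47
tool_pos: [0.4245, -0.1316, 0.1084]
tcp_rot: [-0.291, 1.554, 0.294]
wrist_force: [-0.1, 0.0, -0.5]
width: 0.001
time: 45.13
tool_pos: [0.4256, -0.1324, 0.1101]
tcp_rot: [-0.292, 1.551, 0.292]
wrist_force: [-0.4, -0.4, 0.2]
width: 0.002
[[ 67  38  22  21  25  32  39  41  41  40  35  33  53]
 [105  68  36  23  28  42  57  61  55  50  38  36  55]
 [111  88  46  24  28  47  73  85  74  59  43  35  55]
 [ 65  50  30  21  23  30  42  48  43  33  24  31  57]]
```

```bash
python3 -m creep '[[255,[1,-8,0],0],[255,[1.5,-8,0],0],[255,[2,-14,0],0],[255,[0,0,0],0],[255,[0,0,0],0],[255,[0,0,0],0],[255,[0,0,0],0],[255,[0,0,0],0]]' 40
python3 -c "
from h import *
im,d,W,c=pts('scene','s7'); print(im.min(2)[216:220,311:324])"
python3 -m creep '[[255,[0,0,0],0],[255,[0,0,0],0],[255,[-28,14,12],0],[255,[-17,12,25],0],[255,[0,0,10],0],[255,[0,0,0],0],[255,[0,0,0],0],[255,[0,0,0],0]]' 40
```

```text
time: 45.85
tool_pos: [0.4251, -0.1596, 0.1074]
tcp_rot: [-0.285, 1.561, 0.299]
wrist_force: [-8.2, 7.3, 2.0]
width: 0.001
[[ 50  42  51  74  82  54  54  66  60  68  60  31  16]
 [ 71  46  57 109 130  86  58  65  60  71  63  33  16]
 [101  56  44  86 114  89  65  67  62  70  65  37  19]
 [108  60  29  40  55  52  57  68  65  73  67  39  25]]
time: 46.57
tool_pos: [0.3856, -0.1368, 0.1568]
tcp_rot: [-0.292, 1.551, 0.292]
wrist_force: [1.2, -0.1, -0.6]
width: 0.003
```

Same stop position again. Now I back off and check everything.

```bash
python3 -m creep '[[255,[0,8,20],0],[255,[0,20,35],0],[255,[0,30,35],0],[255,[5,35,35],0],[255,[5,35,20],0],[255,[5,35,10],0],[255,[5,35,0],0],[255,[0,20,0],0]]' 40
python3 -m creep '[[255,[0,15,0],0],[255,[0,0,0],0],[255,[0,0,0],0],[255,[0,0,0],0],[255,[0,0,0],0],[255,[0,0,0],0],[255,[0,0,0],0],[255,[0,0,0],0]]' 40
python3 - <<'E'
from h import *
st(); im,d,W,c=pts('top','t9'); z=W[...,2]; o=cv2.imread('pics/top0.png'); W0=np.load('top0.npy')
for nm,(a,b,cc,dd),zl in [('lunch',(230,290,465,525),.06),('mug',(195,240,120,172),.06)]:
    for w in (W0,W):
        q=w[a:b,cc:dd].reshape(-1,3); q=q[q[:,2]>zl]; print(nm,len(q),q[:,:2].mean(0).round(4))
for w in (W0,W):
    q=w[170:290,325:415].reshape(-1,3); h=q[q[:,2]>.262]; f=q[(q[:,2]>.225)&(q[:,2]<.25)]; print('lid handle',h.mean(0).round(4),'flange',f.mean(0).round(4))
pts('scene','s9')
cv2.imwrite('pics/z9.png',cv2.resize(im[170:300,120:420],None,fx=2.6,fy=2.6,interpolation=cv2.INTER_CUBIC))
s=cv2.imread('pics/s9.png'); cv2.imwrite('pics/z9s.png',cv2.resize(s[170:300,220:380],None,fx=4.5,fy=4.5,interpolation=cv2.INTER_CUBIC))
E
```

```text
time: 47.23
tool_pos: [0.4057, 0.0759, 0.3034]
tcp_rot: [-0.292, 1.549, 0.294]
wrist_force: [-0.0, -0.6, 0.0]
width: 0.004
time: 47.9
tool_pos: [0.4044, 0.0875, 0.303]
tcp_rot: [-0.291, 1.551, 0.291]
wrist_force: [-0.9, -0.3, 0.2]
width: -0.001
t 47.9 pos [0.4044 0.0875 0.303 ] rot [-0.291  1.551  0.291] F [-0.9 -0.3  0.2] w -0.001 q [ 0.153 -0.281  2.048 -0.     1.375 -1.789]
lunch 1676 [ 0.4744 -0.5185]
lunch 1680 [ 0.4743 -0.5185]
mug 403 [0.6094 0.4798]
mug 396 [0.6094 0.4795]
lid handle [ 0.584  -0.1646  0.275 ] flange [ 0.5836 -0.1645  0.2378]
lid handle [ 0.585  -0.1647  0.2752] flange [ 0.5847 -0.1639  0.2377]
```

View pics/z9.png

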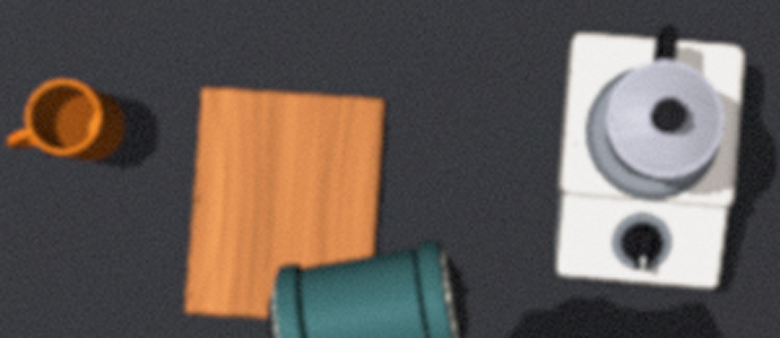

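View pics/z9s.png

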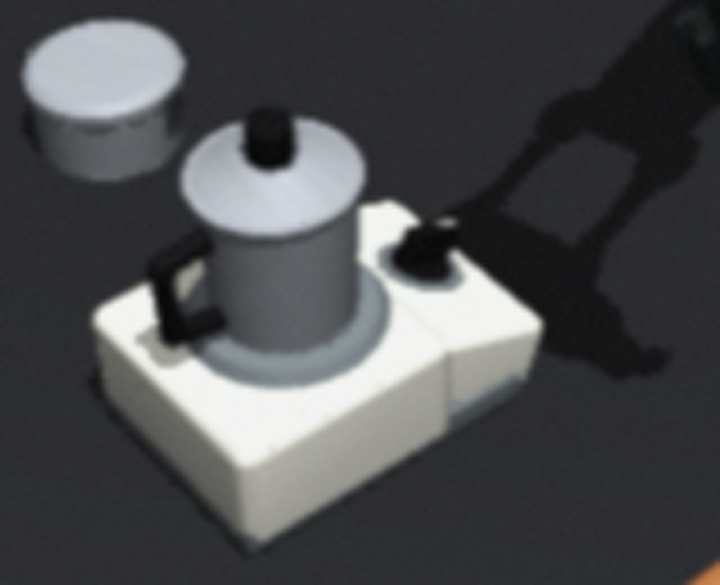

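```bash
python3 -c "
from workcell import *
print(finish_job())"
```

```text
the job is handed in; nothing more can be done
None
```

The job is done and handed in at about 48 s. I lifted the lid off, put all three turmeric fingers on the board into the jar, and set the lid back on. I then gave three pulses with the lid on; the knob was not touched before that.

**How I worked the knob:** the tool could not tilt to the knob's axis, and turning the wrist the full 60° would have passed the last joint's range. So I pushed the bar round with the shut fingertips and released it by pulling them quickly away.

**Last checks:**
- **Turmeric:** I saw all three lying flat on the jar's floor before closing it, and the board's visible part was clear at the end. The arm hid one corner of it in the last picture, but after the last finger was lifted I had seen no others on it.
- **Lid:** it is level, and the top camera put its handle top at 275 mm, the same as at the start. Its position agrees to about 1 mm.
- **Knob:** the pointer stood in the same place in all three pulses, even though the finger's position differed by about 5 mm, which points to the stop. It also lay within about half a pixel of where I calculated 1.05 rad should appear. I estimate holds of about 0.65, 0.5 and 0.55 s; these were not measured directly. After each release the knob was back at rest.
- **Mug and lunch box:** neither had moved, to within about 0.3 mm.

**Disagreements:**
- The top and wrist cameras differed by up to about 7 mm on where the fingers lay. I used the wrist camera, and every grasp held.
- The wrist force at the stop differed between pulses, about 13, 9 and 11 N sideways. I put this down to where the fingertip touched the bar.

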